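# Zero the tally and hold the reading lens in focus over the culture dish

## Robot

A 6-joint arm with a two-finger parallel gripper is mounted at the origin on the work surface. World frame = base frame: x ahead of the robot, y to its left, z up, the work surface at z = 0. Lengths are in mm, angles in rad, forces in N, time in s.
With the tool pointing down it reaches from about 350 to 875 mm from the base axis. Payload 4.2 kg.
Tool frame: the origin (TCP) lies between the finger pads; the fingertips stand 11 mm ahead of it and the grasp point (between the pads) lies 8 mm behind it; z points along the fingers, y is the direction in which the jaws open and shut (so a half turn about z gives the same grasp; the last joint's range is limited). The gripper opens to 85 mm and grips with 20 to 120 N. Pads are 22 mm wide; open, the fingers measure 114 mm over their backs; the gripper's body (76 mm by 85 mm) begins 54 mm behind the grasp point. The pads swing forward as they close: fully open they stand 13 mm farther back than shut.
Start: joints at [-0.962, 0.385, 0.008, 0, -1.194, -0.259], TCP at [214.208, -587.124, 242.312] pointing down, gripper open.
Joint ranges: [-3.14, 3.14], [-1.21, 2.06], [-1.07, 1.41], [-3.16, 2.05], [-2.99, -0.16], [-3.1, 3.1]. Speed limits (rad/s): [2.79, 2.79, 3.14, 3.14, 3.14, 3.14].

## Interface

Orientations are given as a unit quaternion [x, y, z, w].
In Python, from bench import * gives the robot as it stands. The module is installed in compiled form; this text tells all that it offers.
- The arm moves only by the tool drive_tool, never from a script. Its argument "increments" is a list of rows, each a list of 3 entries, a list of its own where there are three numbers: the gripper command: -1 is shut, 1 is fully open, values between are in proportion, then the shift along the tool's x, y, z scaled (see below), then the turn about the tool's z scaled (see below). In form: [[hand, [tx, ty, tz], turn], ...]. A call has 1 to 20 rows; each row shifts and turns the commanded pose from where the row before left it, along the tool's axes as they then stand; what a row does not reach is not made up. The controller multiplies each number of a shift by 0.3 m and each number of a turn by 2 rad. A row lasts 1/8 s, in which the tool goes at most 62.5 mm and 10.7 degrees, less where a joint would pass 70% of its speed; a pose out of reach is approached as far as the arm can. A call with a number of a shift or a turn outside -1 to 1 is refused whole. A call with a gripper value outside its range is refused whole. The fingers move at their own pace and stop on an object; the grip force is fixed at half the most. Time passes only in rows, so rows that do not move let the fingers close. It gives the time, the measured TCP pose, the force and the opening at its end, in the units of the state.
- read_state(): the state, without advancing time (a new reading comes with each control period).
- get_image(name): name is "scene" or "top" or "wrist"; returns the picture (400x640x3 uint8, red, green, blue); there is no depth.
- calibration(name): a dict with "fovy" (degrees; the focal length in pixels is half the picture's height over the tangent of half this angle, whatever the lens; pixels are square), "cx", "cy" (the principal point, pixels), "R" (3x3) and "t" (3): a world point X has camera coordinates R X + t. Camera axes: x right, y down, z forward; pixel columns grow to the right and rows downward; lengths in mm; the calibration is good to about 2 mm. The wrist camera is an equidistant fisheye: a pixel r from the principal point sees the ray r / f radians off the axis. A picture is of the moment at which its call begins: read the wrist's pose just before it. calibration takes no time and is no camera call; for the wrist camera it gives the pose at the moment of the call.
- job_done(): hands the job in, once; it reports no verdict.
The state is a dict: "clock": time; "joints": joint angles; "joint_vel": joint speeds; "joint_efforts": joint torques, N m; "position": TCP position; "ee_rot": TCP orientation; "contact_force": force on the tool from outside, world axes, zero at the start; "wrist_torque": the same for the moment, N m; "gripper_width": finger opening in mm.
Only numpy, scipy, OpenCV 4.12 (cv2) and the standard library are available. Lean on these libraries where they do the work, as an engineer would, in place of code of your own. Each camera call takes 0.05 s, during which the arm holds its last target.

## Task

Get this culture dish ready for a colony count: turn the reset knob of the tally counter anticlockwise until the hand is fully back at its zero stop, then pick up the reading lens by its handle and hold it level and centred above the open dish on the reading stand, with the lens rim at the height of the pointer on the stand's column. Finish while still holding the lens there, steady, in the gripper. Do not touch the dish or the stand with the lens, do not shift the dish or the pointer collar, and leave the dish stack, tip box and bottle where they are.

Things in the scene. Friction and masses are not known exactly. Their poses are not given: they have to be found in the camera images.
- tally: Bench tally counter, fixed to the bench: a grey box 116 x 110 mm, 46 mm high, with a round white dial 93 mm across, face up in a steel bezel, and a black count key on its front (-x) side, which is not used. Origin: centre of its underside, on the bench, right under the axis of the dial. Its x axis points from there to the zero of the dial (longest, thickest tick, with a small steel stop pin); z is up. The count grows clockwise seen from above.
- reset_knob (a joint): Angle of the black reset knob and the hand in the middle of the tally counter's dial, rad: 0 = hand at the zero tick, against a hard stop; it grows clockwise seen from above, up to 5.05. It starts somewhere between 0.8 and 2.4. A light friction of 0.04 N m; it stays where it is left and can be let go and gripped again.
- knob_grip (a point): Point to grip on the bar of the reset knob, on its vertical axis, 75 mm above the bench. The bar is 40 mm long, 12 mm wide and 26 mm high (from 60 to 86 mm above the bench), on a thin round hub 11 mm across; the flat hand below it turns 50 mm above the bench. It turns with the knob: its x axis lies along the bar and points the same way as the hand; z is up.
- lens_centre (a point): Centre of the glass of the reading lens (half-way up its rim). Round aluminium rim, outer diameter 94 mm, 14 mm high, clear glass 84 mm across; loose, about 0.14 kg, lying flat on the bench at first. z is the lens's axis (up when lying), and the handle points along its -x axis.
- lens_handle (a point): Point to grip on the white handle of the reading lens, 85 mm from the lens centre along the lens's -x, half-way up the handle (9 mm above its underside). Same axes as lens_centre. The handle is a bar 20 mm wide (along y) and 18 mm high, from 60 to 152 mm from the lens centre; its underside is flush with that of the rim, so that the lens lies flat with the handle from 0 to 18 mm above the bench.
- stand: Reading stand, fixed to the bench: white light box 190 x 130 mm, 32 mm high, reaching from -70 to +120 mm along its x axis and 65 mm either side in y, with three small lugs round the dish and an upright graduated steel column, 10 mm thick, at x = +90 mm, top 192 mm above the bench. Origin: on the bench, right under the middle of the dish's seat; x points from the dish to the column, z is up.
- pointer (a point): Tip of the flat aluminium pointer on the sliding collar of the stand's column: it marks the focal height for the lens, between 110 and 170 mm above the bench. The pointer reaches from the collar (22 mm across) towards the dish and its tip stays 62 mm from the dish's axis. z is up, x as the stand's x. The collar is clamped by friction (8 N) and must stay where it is.
- dish: The open culture dish, 60 mm across and 14 mm high, which stands loose on the stand's light box between the lugs (its underside 32 mm, its rim 46 mm above the bench). Origin: centre of its underside. z is up.
- dish_stack: Bystander: stack of three closed clear dishes, 63 mm across, 45 mm high, loose. Origin: centre of its underside.
- tip_box: Bystander: pipette tip box, 120 x 80 x 55 mm, blue with a clear lid, loose. Origin: centre of its underside.
- reagent_bottle: Bystander: amber bottle, 56 mm across, 120 mm high, loose. Origin: centre of its underside.
Not all that is in view belongs to the job. Of the things that look like the dish, the largest one is meant.

How it is judged (in metres and radians):
On the way, in this order (a step that is already met when the one before it is completed fails the run):
1. the reset knob is turned back to its zero stop (value of joint reset_knob below 0.1 rad), for 0.2 s.
2. the lens is held in the fingers, level, clear above the open dish (contact force between the fingers and lens above 1 N and horizontal distance between lens_centre and dish below 0.02 m and angle between lens_centre's own z axis and vertical below 0.2 rad and height (world z) of lens_centre above 0.08 m), for 0.2 s.
At the end, for the whole second after the job is handed in: Still held in the gripper, steady, touching nothing else: lens centre within 12 mm of straight above the dish centre, middle of its rim within 7 mm of the pointer height, level within 0.12 rad; reset knob within 0.1 rad of its zero stop; dish flat in its seat (within 6 mm) (value of joint reset_knob below 0.1 rad and contact force between the fingers and lens above 1 N and horizontal distance between lens_centre and dish below 0.012 m and z of lens_centre in the frame of pointer between -0.007 and 0.007 m and angle between lens_centre's own z axis and vertical below 0.12 rad and linear speed of lens below 0.02 m/s and angular speed of lens below 0.2 rad/s and contact force between lens and stand below 0.2 N and contact force between lens and tally below 0.2 N and contact force between lens and dish below 0.2 N and horizontal distance between dish and stand below 0.006 m and angle between dish's own z axis and vertical below 0.05 rad); the arm keeps its last pose, push and grip.
It fails at once if the lens touches the stand or the dish (contact force between lens and stand above 1 N or contact force between lens and dish above 1 N).
It fails at once if the dish is shifted out of its seat (distance of dish from where it was at the start of the episode above 0.008 m).
It fails at once if the pointer collar is moved (distance of pointer from where it was at the start of the episode above 0.005 m).
It fails at once if a bystander is disturbed (distance of any of dish_stack, tip_box, reagent_bottle from where it was at the start of the episode above 0.02 m).
It also fails if it takes over 72 s, if anything falls off the work surface, if the arm or the gripper's body presses on something with over 40 N, if the wrist force passes 120 N, or if a joint passes its speed limit or range.

## Working session

There is one attempt and no reset: what is moved stays moved. The work goes in short steps, Python scripts to look and compute and a tool call to move; the robot and the scene stay as the last step left them, time stands still between calls to the robot, and variables do not carry over. Pictures are saved under pics/ and viewed, and the job is handed in when it is done.

Besides the shell and the picture viewer there is one more tool, called after ">>>" as a command line: name --argument value ..., lists and objects as JSON in quotes. drive_tool: Moves the arm, as the interface text tells. Shifts and turns lie within -1 to 1; 1 stands for 0.3 m of shift or 2 rad of turn. Its arguments: {"type":"object","properties":{"increments":{"type":"array"}},"required":["increments"]}

```bash
mkdir -p pics; python3 - <<'E'
from bench import *
import cv2
print(read_state())
for n in ["scene","top","wrist"]:
    c=calibration(n); print(n,c)
    cv2.imwrite(f"pics/{n}0.png",cv2.cvtColor(get_image(n),cv2.COLOR_RGB2BGR))
E
```

```text
{'clock': 0.0, 'joints': array([-9.62420834e-01,  3.85589089e-01,  6.65124227e-03, -5.15921594e-04,
       -1.19405277e+00, -2.58561787e-01]), 'joint_vel': array([ 0.000624  , -0.00140982,  0.00087652, -0.00113954, -0.00174976,
        0.00012793]), 'joint_efforts': array([ 8.29418022e-04, -3.92292666e+01,  1.88398612e+01,  4.18587416e+00,
       -4.58459413e-03,  7.03123053e-07]), 'position': array([ 214.00828526, -586.61801793,  241.20938553]), 'ee_rot': array([-1.73922589e-01,  9.84758687e-01,  1.09638218e-03, -2.43234293e-04]), 'contact_force': array([ 0.30514049,  0.00741471, -0.26668703]), 'wrist_torque': array([ 0.02869667, -0.01852172, -0.03398102]), 'gripper_width': 84.98100635509337}
scene {'fovy': 54.095276603108395, 'cx': 331.2143411948358, 'cy': 197.9240204654295, 'R': array([[-0.43766311,  0.89912511, -0.00500352],
       [ 0.67154231,  0.32317312, -0.66677587],
       [-0.59789793, -0.29518328, -0.74524151]]), 't': array([ 249.9316715 , -300.40658181, 1551.60948017])}
top {'fovy': 57.47700962500592, 'cx': 314.68620641820274, 'cy': 200.69113562333018, 'R': array([[ 0.01348665, -0.99990824, -0.00127391],
       [-0.99459754, -0.01328386, -0.10295276],
       [ 0.10292639,  0.00265552, -0.99468543]]), 't': array([-30.61492538, 531.24906468, 836.52429535])}
wrist {'fovy': 65.70646984690485, 'cx': 323.00463736305284, 'cy': 201.42687165367914, 'R': array([[-0.34303473,  0.93932142,  0.00156503],
       [ 0.89478253,  0.32626151,  0.30482397],
       [ 0.28581707,  0.10596557, -0.95240742]]), 't': array([623.55098869, -38.84070368, 380.09708238])}
```

View pics/scene0.png

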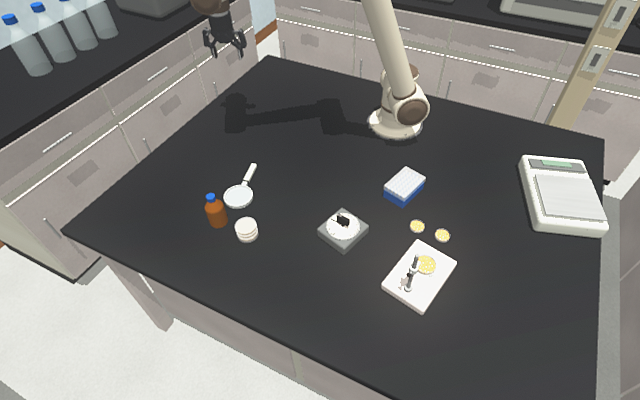

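View pics/top0.png

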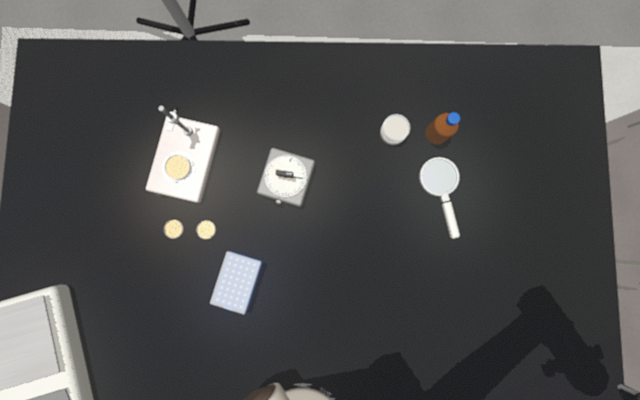

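View pics/wrist0.png

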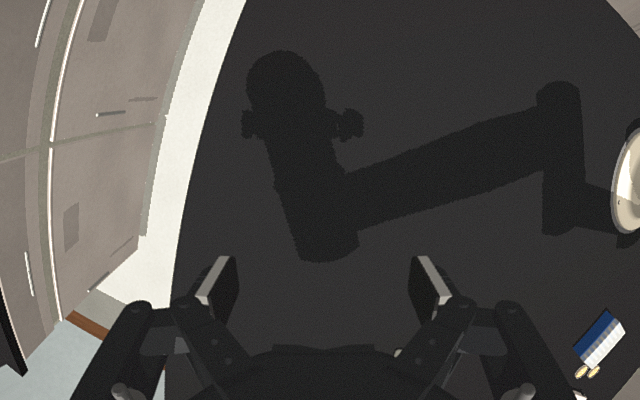

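Top view (up is +x, left is +y): stand and large dish at (178,167), tally at (286,175), lens at (439,176) with its handle ending at (455,235), and two decoy dishes at (173,229) and (206,229). I'll zoom in next.

```bash
cat > h.py <<'E'
import numpy as np, cv2, json
from bench import *
def foc(c): return 200/np.tan(np.radians(c["fovy"])/2)
def ray(n,u,v,c=None):
    c=c or calibration(n); f=foc(c); R=np.array(c["R"]); t=np.array(c["t"])
    x,y=(u-c["cx"]),(v-c["cy"])
    if n=="wrist":
        r=np.hypot(x,y); th=r/f; d=np.array([np.sin(th)*x/max(r,1e-9),np.sin(th)*y/max(r,1e-9),np.cos(th)])
    else: d=np.array([x/f,y/f,1.])
    d=R.T@d; return -R.T@t, d/np.linalg.norm(d)
def at(n,u,v,z,c=None):
    o,d=ray(n,u,v,c); return o+d*(z-o[2])/d[2]
def proj(n,X,c=None):
    c=c or calibration(n); f=foc(c); p=np.array(c["R"])@np.array(X,float)+np.array(c["t"])
    if n=="wrist":
        r=np.hypot(p[0],p[1]); th=np.arctan2(r,p[2]); return np.array([c["cx"]+f*th*p[0]/r,c["cy"]+f*th*p[1]/r])
    return np.array([c["cx"]+f*p[0]/p[2],c["cy"]+f*p[1]/p[2]])
def tri(*rays):
    A=np.zeros((3,3));b=np.zeros(3)
    for o,d in rays:
        P=np.eye(3)-np.outer(d,d);A+=P;b+=P@o
    X=np.linalg.solve(A,b); return X,[np.linalg.norm((np.eye(3)-np.outer(d,d))@(X-o)) for o,d in rays]
def snap(n,name):
    s=read_state();c=calibration(n);im=cv2.cvtColor(get_image(n),cv2.COLOR_RGB2BGR)
    cv2.imwrite(f"pics/{name}.png",im)
    json.dump({k:np.array(v).tolist() for k,v in c.items()},open(f"pics/{name}.json","w"))
    return im,c
def load(name):
    c=json.load(open(f"pics/{name}.json")); return cv2.imread(f"pics/{name}.png"),c
def crop(im,u0,v0,u1,v1,k,out):
    a=cv2.resize(im[v0:v1,u0:u1],None,fx=k,fy=k,interpolation=cv2.INTER_CUBIC)
    st=10
    for u in range((u0//st+1)*st,u1,st):
        cv2.line(a,((u-u0)*k,0),((u-u0)*k,6 if u%50 else 14),(0,0,255),1)
        if u%20==0: cv2.putText(a,str(u),((u-u0)*k-10,24),0,.4,(0,0,255),1)
    for v in range((v0//st+1)*st,v1,st):
        cv2.line(a,(0,(v-v0)*k),(6,(v-v0)*k),(0,0,255),1)
        if v%20==0: cv2.putText(a,str(v),(8,(v-v0)*k+4),0,.4,(0,0,255),1)
    cv2.imwrite(out,a)
E
python3 - <<'E'
from h import *
t=cv2.imread("pics/top0.png");s=cv2.imread("pics/scene0.png")
crop(t,140,95,320,215,4,"pics/t1.png")
crop(t,370,100,470,250,4,"pics/t2.png")
crop(s,310,170,470,320,4,"pics/s1.png")
E
```

```text
(no output)
```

View pics/t1.png

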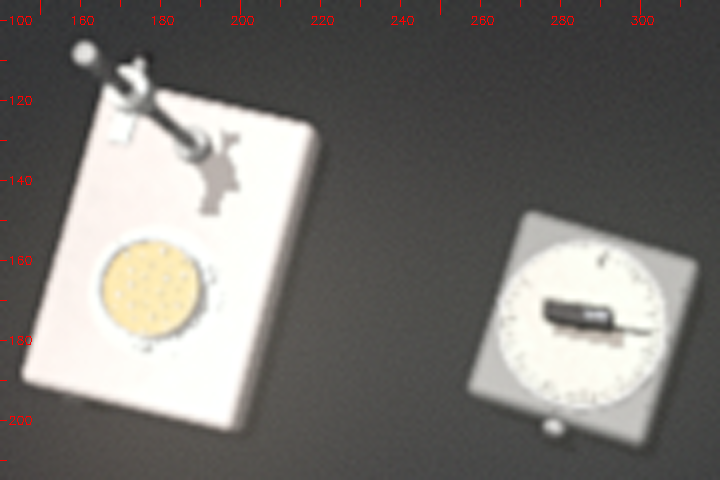

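View pics/t2.png

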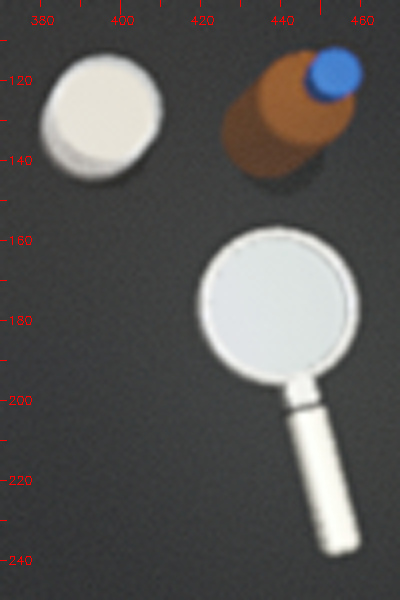

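View pics/s1.png

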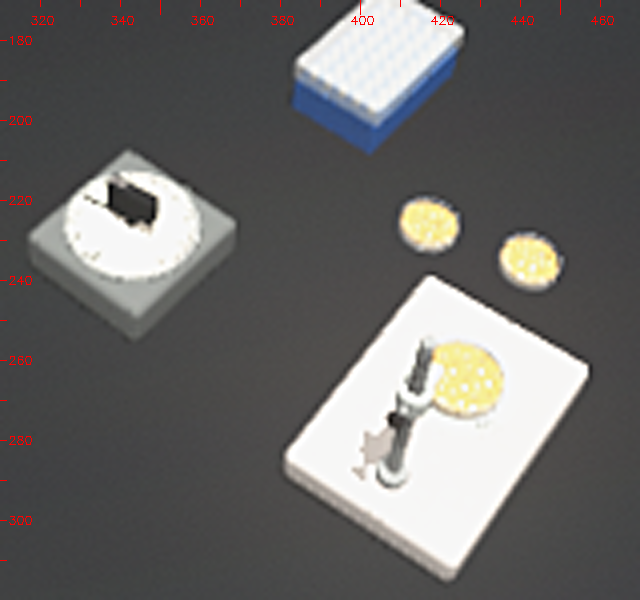

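```bash
python3 - <<'E'
from h import *
p=lambda n,u,v,z:print(n,(u,v),z,at(n,u,v,z).round(1))
p("top",177.5,167,46); p("top",286.5,175.2,46); p("top",302.5,178,50);p("top",290.5,158,46)
p("top",278.5,202,25)
a=[at("top",*q,46) for q in [(273,148),(314,161),(300,206),(257.5,192)]]
print("tally corners",np.round(a,1), "centre",np.mean(a,0))
b=[at("top",*q,32) for q in [(219,127),(199,203),(146,190),(166,115)]]
print("stand corners",np.round(b,1),"c",np.mean(b,0))
p("top",439,176.2,10);p("top",446.5,203,18);p("top",455,237,18);
p("scene",427,262,46);p("scene",343,225,46);p("scene",238.5,197,10)
E
```

```text
top (177.5, 167) 46 [604.7 298.7  46. ]
top (286.5, 175.2) 46 [588.6  43.1  46. ]
top (302.5, 178) 50 [581.8   5.5  50. ]
top (290.5, 158) 46 [629.6  34.6  46. ]
top (278.5, 202) 25 [527.6  62.4  25. ]
tally corners [[653.   76.2  46. ]
 [623.2 -20.7  46. ]
 [516.9  10.3  46. ]
 [548.2 109.6  46. ]] centre [585.32256692  43.86413264  46.        ]
stand corners [[706.4 209.2  32. ]
 [522.  248.9  32. ]
 [551.2 375.7  32. ]
 [734.5 338.5  32. ]] c [628.5222304  293.08007168  32.        ]
top (439, 176.2) 10 [ 597.3 -325.    10. ]
top (446.5, 203) 18 [ 531.2 -338.8   18. ]
top (455, 237) 18 [ 450.6 -357.    18. ]
scene (427, 262) 46 [605.  306.5  46. ]
scene (343, 225) 46 [588.7  47.4  46. ]
scene (238.5, 197) 10 [ 606.2 -318.7   10. ]
```

>>> drive_tool --increments '[[1, [-0.145, 0.119, 0], 0], [1, [-0.145, 0.119, 0], 0], [1, [-0.145, 0.119, 0], 0], [1, [-0.145, 0.119, 0], 0], [1, [-0.145, 0.119, 0], 0], [1, [-0.145, 0.119, 0], 0], [1, [-0.145, 0.119, 0], 0], [1, [-0.145, 0.119, 0], 0], [1, [-0.145, 0.119, 0], 0], [1, [-0.145, 0.119, 0], 0], [1, [-0.145, 0.119, 0], 0], [1, [-0.145, 0.119, 0], 0], [1, [-0.145, 0.119, 0], 0], [1, [0, 0, 0], -0.075], [1, [0, 0, 0], -0.075], [1, [0, 0, 0], -0.075], [1, [0, 0, 0], -0.075], [1, [0, 0, 0], -0.075], [1, [0, 0, 0], -0.075], [1, [0, 0, 0], -0.075]]'

```text
clock: 2.65
position: [586.1, 42.7, 241.9]
ee_rot: [-0.646, 0.763, 0.0, -0.0]
contact_force: [-0.5, -0.2, 0.4]
gripper_width: 85.4
```

```bash
cat >> h.py <<'E'
from scipy.spatial.transform import Rotation as Ro
def tool():
    s=read_state(); R=Ro.from_quat(s["ee_rot"]).as_matrix()
    print("t %.2f"%s["clock"],"pos",s["position"].round(1),"xhead",np.degrees(np.arctan2(R[1,0],R[0,0])).round(2),"tilt",R[2].round(4),"F",s["contact_force"].round(1),"w",s["gripper_width"].round(1),"q",s["joints"].round(3))
    return s,R
def go(target,s,R):
    d=R.T@(np.array(target)-s["position"]); print("tool shift mm",d.round(1),"units",(d/300).round(3))
E
python3 - <<'E'
from h import *
tool(); snap("wrist","w1"); snap("top","top1")
E
```

```text
Traceback (most recent call last):
  File "h.py", line 43, in tool
    print("t %.2f"%s["clock"],"pos",s["position"].round(1),"xhead",np.degrees(np.arctan2(R[1,0],R[0,0])).round(2),"tilt",R[2].round(4),"F",s["contact_force"].round(1),"w",s["gripper_width"].round(1),"q",s["joints"].round(3))
                                                                                                                                                                           ^^^^^^^^^^^^^^^^^^^^^^^^
AttributeError: 'float' object has no attribute 'round'
```

```bash
sed -i 's/s\["gripper_width"\].round(1)/round(s["gripper_width"],1)/' h.py
python3 - <<'E'
from h import *
tool(); im,c=snap("wrist","w1"); print(c); crop(im,0,0,640,400,1,"pics/w1b.png")
E
```

```text
t 2.65 pos [586.1  42.7 241.9] xhead -99.52 tilt [ 2.e-04  9.e-04 -1.e+00] F [-0.5 -0.2  0.4] w 85.4 q [ 0.348  0.322 -0.087 -0.    -1.163 -0.514]
{'fovy': 65.70646984690485, 'cx': 323.00463736305284, 'cy': 201.42687165367914, 'R': array([[-9.86314595e-01,  1.64872430e-01,  7.75037392e-04],
       [ 1.57278760e-01,  9.39455928e-01,  3.04443675e-01],
       [ 4.94662550e-02,  3.00399137e-01, -9.52530025e-01]]), 't': array([ 570.12322113, -171.78547726,  337.61437333])}
```

View pics/w1b.png

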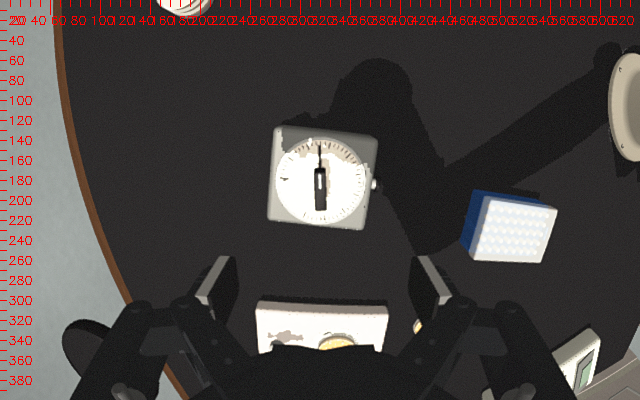

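```bash
python3 - <<'E'
from h import *
im,c=load("w1"); c={k:np.array(v) for k,v in c.items()}
crop(im,250,110,400,240,5,"pics/w1c.png")
for X in ([588,43.5,46],[588,43.5,86]): print(proj("wrist",X,c))
E
```

```text
[320.59162027 178.94095118]
[320.31192065 188.68938178]
```

View pics/w1c.png

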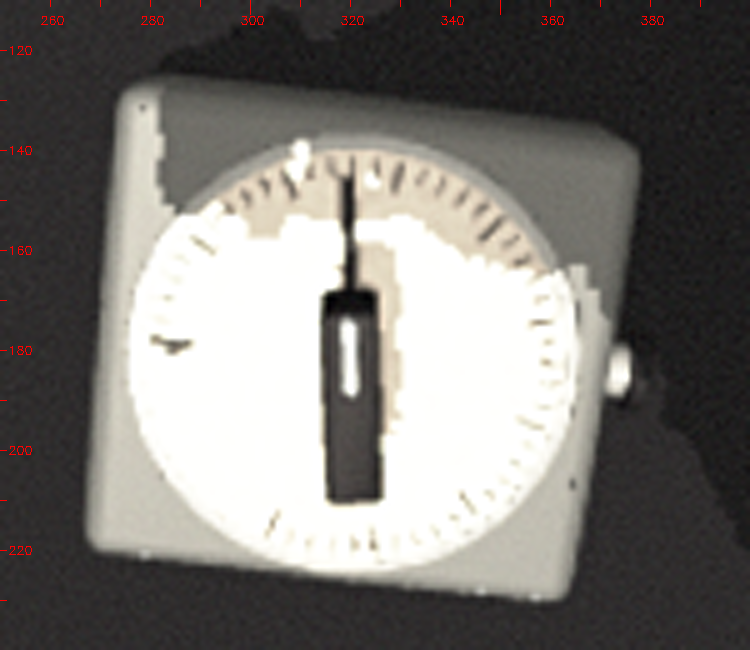

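```bash
python3 - <<'E'
from h import *
im,c=load("w1"); c={k:np.array(v) for k,v in c.items()}
g=lambda u,v,z:at("wrist",u,v,z,c).round(1)
a,b=g(320.3,169.5,86),g(321.7,210,86)
print("bar",a,b,(a+b)/2,np.linalg.norm(a-b),np.degrees(np.arctan2(*(a-b)[1::-1])))
L,Rr,T,B=g(276,180,46),g(365,180,46),g(320,138.5,46),g(321,224,46); print("dial",L,Rr,T,B,(L+Rr)/2,(T+B)/2)
d=(L+Rr+T+B)/4
h=g(319.3,143,50)-d; z=g(283,178.5,46)-d
print(np.degrees(np.arctan2(h[1],h[0])),np.degrees(np.arctan2(z[1],z[0])))
s,R=tool(); go([588.5,44,200],s,R)
E
```

```text
bar [584.9  24.9  86. ] [590.3  65.1  86. ] [587.6  45.   86. ] 40.56106507477337 -97.65065095535938
dial [636.4  36.4  46. ] [540.3  52.5  46. ] [ 5.813e+02 -1.000e-01  4.600e+01] [596.3  95.5  46. ] [588.35  44.45  46.  ] [588.8  47.7  46. ]
-97.96760224736789 -14.061629279075728
t 2.70 pos [586.2  42.6 241.9] xhead -99.34 tilt [ 2.e-04  8.e-04 -1.e+00] F [-0.1 -0.1  0.1] w 85.6 q [ 0.348  0.322 -0.087 -0.    -1.162 -0.511]
tool shift mm [-1.7 -2.1 41.9] units [-0.006 -0.007  0.14 ]
```

>>> drive_tool --increments '[[1, [-0.009, -0.005, 0.15], -0.014], [1, [0, 0, 0.15], 0], [1, [0, 0, 0.14], 0], [1, [0, 0, 0.14], 0], [1, [0, 0, 0], 0], [1, [0, 0, 0], 0]]'

```text
clock: 3.45
position: [589.6, 45.3, 69.8]
ee_rot: [-0.655, 0.756, -0.001, 0.001]
contact_force: [0.4, 0.3, 0.5]
gripper_width: 85.1
```

```bash
python3 - <<'E'
from h import *
tool(); im,c=snap("wrist","w2"); crop(im,0,0,640,400,1,"pics/w2b.png")
E
```

```text
t 3.45 pos [589.6  45.3  69.8] xhead -98.2 tilt [-5.0e-04 -2.3e-03 -1.0e+00] F [0.4 0.3 0.5] w 85.1 q [ 0.351  0.501 -0.288  0.001 -0.779 -0.495]
```

View pics/w2b.png

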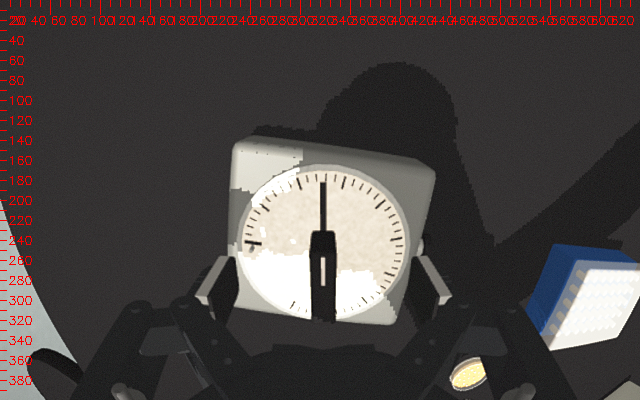

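The bar (column 323) sits midway between the fingers (about 216 and 430), so I'll close the gripper.

>>> drive_tool --increments '[[-1, [0, 0, 0], 0], [-1, [0, 0, 0], 0], [-1, [0, 0, 0], 0], [-1, [0, 0, 0], 0], [-1, [0, 0, 0], 0], [-1, [0, 0, 0], 0], [-1, [0, 0, 0], 0], [-1, [0, 0, 0], 0]]'

```text
clock: 4.5
position: [589.4, 45.0, 68.8]
ee_rot: [-0.655, 0.756, -0.001, 0.001]
contact_force: [5.0, -3.1, 1.9]
gripper_width: 10.8
```

>>> drive_tool --increments '[[-1, [0, 0, 0], -0.07], [-1, [0, 0, 0], -0.07], [-1, [0, 0, 0], -0.07], [-1, [0, 0, 0], -0.07], [-1, [0, 0, 0], -0.07], [-1, [0, 0, 0], -0.07], [-1, [0, 0, 0], -0.07], [-1, [0, 0, 0], -0.07], [-1, [0, 0, 0], -0.07], [-1, [0, 0, 0], -0.07], [-1, [0, 0, 0], 0], [-1, [0, 0, 0], 0]]'

```text
clock: 6.0
position: [591.0, 45.9, 68.9]
ee_rot: [0.988, -0.156, 0.003, -0.001]
contact_force: [8.5, -0.7, -1.9]
gripper_width: 11.4
```

```bash
python3 - <<'E'
from h import *
s,R=tool(); print(s["wrist_torque"]); im,c=snap("wrist","w3"); crop(im,200,100,440,340,3,"pics/w3b.png")
E
```

```text
t 6.00 pos [591.   45.9  68.9] xhead -17.92 tilt [ 0.0053 -0.0031 -1.    ] F [ 8.5 -0.7 -1.9] w 11.4 q [ 0.351  0.503 -0.288  0.001 -0.773  0.906]
[-0.43410289 -2.00754189  0.03391366]
```

View pics/w3b.png

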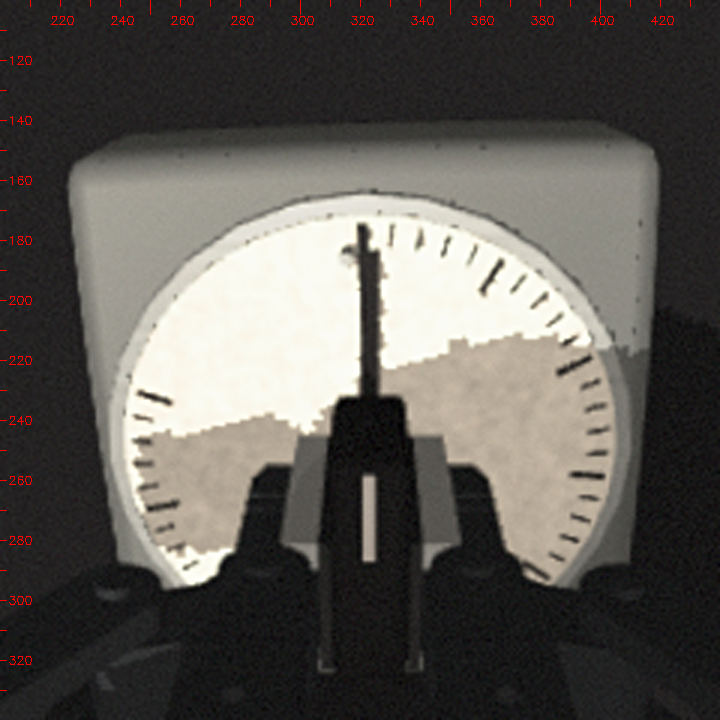

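The hand at (323,200) is about one degree short of the zero tick (320,176) and stop pin (316,185). I'll press on to the stop.

>>> drive_tool --increments '[[-1, [0, 0, 0], -0.02], [-1, [0, 0, 0], -0.02], [-1, [0, 0, 0], 0], [-1, [0, 0, 0], 0]]'

```text
clock: 6.55
position: [591.1, 46.0, 68.9]
ee_rot: [0.993, -0.119, 0.003, -0.002]
contact_force: [8.4, -0.8, -0.9]
gripper_width: 10.7
```

```bash
python3 - <<'E'
from h import *
s,R=tool(); print(s["wrist_torque"]); im,c=snap("wrist","w4"); crop(im,200,100,440,340,3,"pics/w4b.png")
E
```

```text
t 6.55 pos [591.1  46.   68.9] xhead -13.64 tilt [ 0.0056 -0.0041 -1.    ] F [ 8.4 -0.8 -0.9] w 10.7 q [ 0.35   0.503 -0.288 -0.    -0.773  0.983]
[-0.3088344  -2.09897189 -1.04758079]
```

View pics/w4b.png

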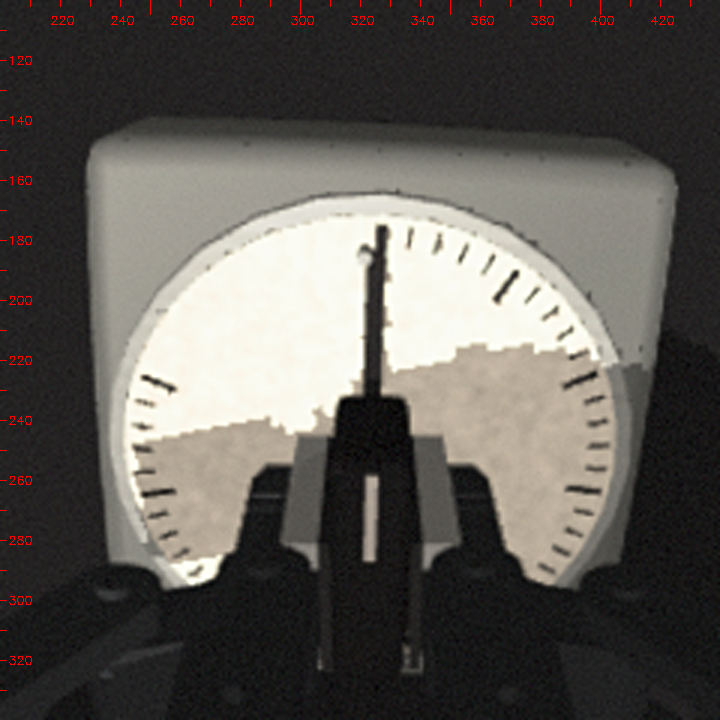

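The hand is against the pin, and the wrist torque has risen to 1 N m, so the stop is reached. I'll release and rise.

>>> drive_tool --increments '[[1, [0, 0, 0], 0], [1, [0, 0, 0], 0], [1, [0, 0, 0], 0], [1, [0, 0, 0], 0], [1, [0, 0, 0], 0], [1, [0, 0, 0], 0], [1, [0, 0, -0.1], 0], [1, [0, 0, -0.2], 0], [1, [0, 0, -0.2], 0], [1, [0, 0, -0.2], 0], [1, [0, 0, 0], 0]]'

```text
clock: 7.98
position: [590.8, 45.5, 284.9]
ee_rot: [0.993, -0.116, 0.006, -0.002]
contact_force: [0.4, 0.8, -1.2]
gripper_width: 85.4
```

```bash
python3 - <<'E'
from h import *
s,R=tool(); im,c=snap("wrist","w5"); crop(im,0,0,640,400,1,"pics/w5b.png")
crop(im,220,100,420,250,4,"pics/w5c.png")
E
```

```text
t 7.97 pos [590.8  45.5 284.9] xhead -13.37 tilt [ 0.0116 -0.0057 -0.9999] F [ 0.4  0.8 -1.2] w 85.4 q [ 0.351  0.297 -0.015  0.002 -1.246  0.986]
```

View pics/w5b.png

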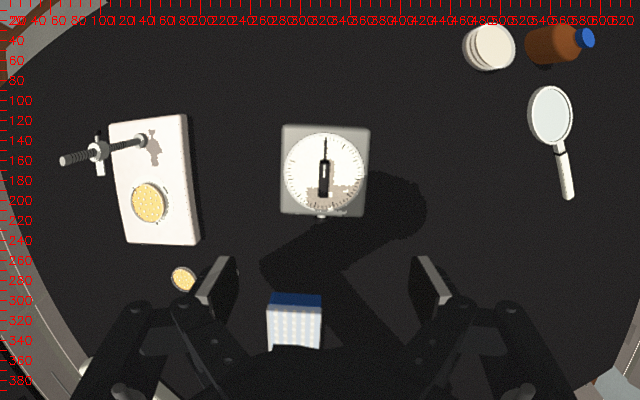

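View pics/w5c.png

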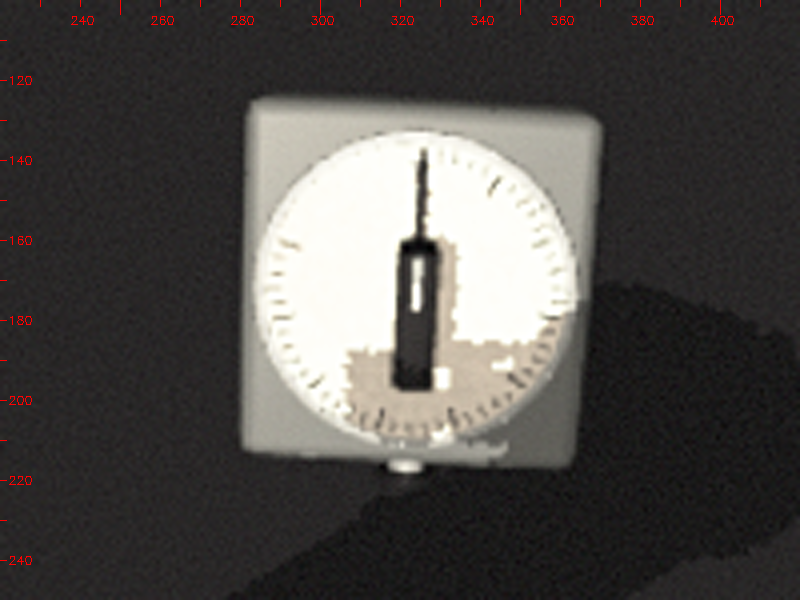

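```bash
python3 - <<'E'
from h import *
im,c=load("w5"); 
crop(im,50,100,210,260,5,"pics/w5d.png")
crop(im,500,70,600,210,4,"pics/w5e.png")
im,c=snap("top","top2"); crop(im,140,90,220,210,6,"pics/top2b.png")
E
```

```text
(no output)
```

View pics/w5d.png

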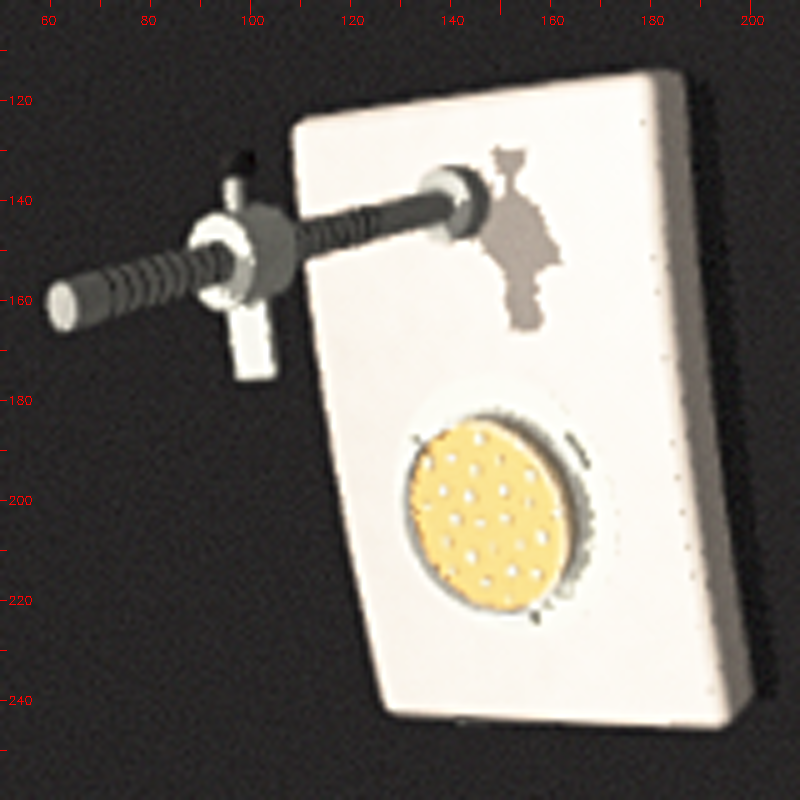

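View pics/w5e.png

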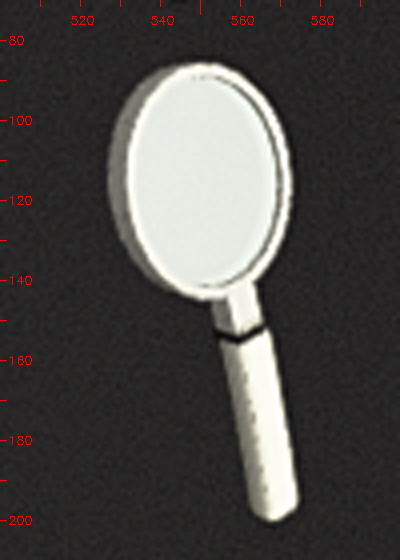

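View pics/top2b.png

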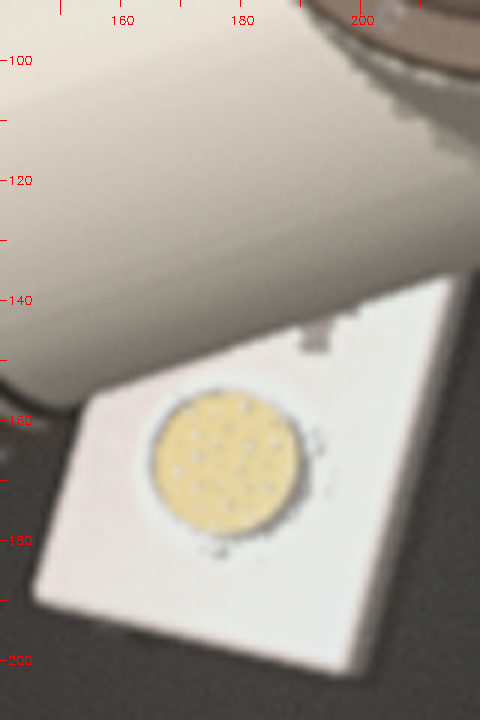

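```bash
python3 - <<'E'
from h import *
im,c=load("w5"); c={k:np.array(v) for k,v in c.items()}
W=lambda u,v:ray("wrist",u,v,c); T=lambda u,v:ray("top",u,v); S=lambda u,v:ray("scene",u,v)
print("coltop",tri(W(63.5,161),T(161,108)), tri(T(161,108),S(427,256)))
print("tip",tri(W(101.3,175.5),T(169.5,131)))
print("dish wrist",at("wrist",147.5,203,44,c).round(1),"stand corners",[at("wrist",u,v,32,c).round(1) for u,v in [(196,245.5),(127,243),(108.5,124),(187,113.5)]])
print("lens",tri(W(552,114.7),T(439.3,176)))
print("lens centre z14",at("wrist",552,114.7,14,c).round(1),"handle end",at("wrist",569,200,14,c).round(1),"neck",at("wrist",561.5,154,18,c).round(1))
E
```

```text
coltop (array([694.8520346 , 281.80606914, 190.49922944]), [np.float64(0.40687476167127173), np.float64(0.40687476167117215)]) (array([692.76609453, 295.2457909 , 185.60547583]), [np.float64(11.509393518331468), np.float64(11.509393518331581)])
tip (array([666.58104888, 287.17616809, 132.53377499]), [np.float64(1.4261760678195514), np.float64(1.4261760678196371)])
dish wrist [608.1 299.5  44. ] stand corners [array([526.6, 253. ,  32. ]), array([553.8, 378.7,  32. ]), array([737.7, 336.2,  32. ]), array([707.9, 202.5,  32. ])]
lens (array([ 598.75476602, -326.68542441,    8.65224099]), [np.float64(0.7895343064188173), np.float64(0.7895343064187356)])
lens centre z14 [ 600.2 -322.7   14. ] handle end [ 449.1 -357.6   14. ] neck [ 535.2 -334.9   18. ]
```

>>> drive_tool --increments '[[1, [0.007, 0.165, 0.03], 0], [1, [0.007, 0.165, 0.03], 0], [1, [0.007, 0.165, 0.03], 0], [1, [0.007, 0.165, 0.03], 0], [1, [0.007, 0.165, 0.03], 0], [1, [0.007, 0.165, 0.03], 0], [1, [0.007, 0.165, 0.03], 0], [1, [0.007, 0.165, 0.03], 0], [1, [0, 0, 0.08], -0.075], [1, [0, 0, 0.08], -0.075], [1, [0, 0, 0], -0.075], [1, [0, 0, 0], 0], [1, [0, 0, 0], 0]]'

```text
clock: 9.7
position: [512.7, -343.9, 157.6]
ee_rot: [0.994, 0.107, -0.001, -0.0]
contact_force: [-0.0, -0.2, 0.2]
gripper_width: 85.1
```

```bash
python3 - <<'E'
from h import *
s,R=tool(); im,c=snap("wrist","w6"); crop(im,0,0,640,400,1,"pics/w6b.png")
print("cam",(-c["R"].T@c["t"]-s["position"]).round(1))
E
```

```text
t 9.70 pos [ 512.7 -343.9  157.6] xhead 12.27 tilt [-1.1e-03 -7.0e-04 -1.0e+00] F [-0.  -0.2  0.2] w 85.1 q [-0.329  0.441 -0.127 -0.    -1.004  2.114]
cam [ 75.8  16.9 131.4]
```

View pics/w6b.png

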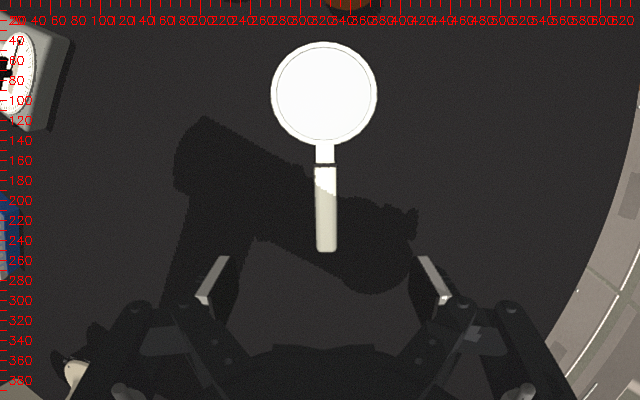

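```bash
python3 - <<'E'
from h import *
im,c=load("w6"); c={k:np.array(v) for k,v in c.items()}
g=cv2.cvtColor(im,cv2.COLOR_BGR2GRAY); m=(g>150).astype(np.uint8); m[:35]=0;m[270:]=0;m[:,:250]=0;m[:,400:]=0
n,l,st,ce=cv2.connectedComponentsWithStats(m); print(st[1:],ce[1:])
for r in (50,95,140,180,200,220,245): 
    x=np.where(m[r])[0]; print(r,x.min(),x.max())
G=lambda u,v,z:at("wrist",u,v,z,c)
pts=[G(u,v,14) for u,v in [(323.5,41.5),(324,145.5),(270.5,94),(377,94)]]; ctr=((pts[0]+pts[1])+(pts[2]+pts[3]))/4
print(np.round(pts,1),"c",ctr.round(1))
e=G(326,252,12); print("handle end",e.round(1), np.linalg.norm((e-ctr)[:2]),np.degrees(np.arctan2(*(ctr-e)[1::-1])))
a=np.arctan2(*(ctr-e)[1::-1]); gp=ctr-85*np.array([np.cos(a),np.sin(a),0]); print("grip",gp)
s,R=tool(); go([gp[0],gp[1],15],s,R)
E
```

```text
[[ 271   42  106  121 9012]
 [ 314  167   22   85 1701]] [[323.40790058  95.41000888]
 [325.39741329 207.81834215]]
50 294 352
95 271 376
140 300 346
180 315 335
200 316 335
220 316 335
245 317 335
[[ 644.5 -315.1   14. ]
 [ 553.3 -335.4   14. ]
 [ 589.1 -279.5   14. ]
 [ 609.1 -371.    14. ]] c [ 599.  -325.3   14. ]
handle end [ 450.  -360.1   12. ] 152.9654676924911 13.172725548499313
grip [ 516.22136363 -344.63193382   14.        ]
t 9.75 pos [ 512.8 -343.9  158. ] xhead 12.3 tilt [-5.e-04 -4.e-04 -1.e+00] F [-0.3 -0.5  0.3] w 85.4 q [-0.329  0.441 -0.127 -0.    -1.004  2.114]
tool shift mm [  3.3   1.5 143. ] units [0.011 0.005 0.477]
```

>>> drive_tool --increments '[[1, [0.011, 0.005, 0.15], -0.006], [1, [0, 0, 0.15], 0], [1, [0, 0, 0.12], 0], [1, [0, 0, 0.05], 0], [1, [0, 0, 0.01], 0], [1, [0, 0, 0], 0], [1, [0, 0, 0], 0]]'

```text
clock: 10.62
position: [517.5, -345.2, 15.9]
ee_rot: [0.993, 0.114, 0.001, 0.001]
contact_force: [-0.1, 0.0, -0.1]
gripper_width: 85.7
```

```bash
python3 - <<'E'
from h import *
s,R=tool(); im,c=snap("wrist","w7"); crop(im,0,0,640,400,1,"pics/w7b.png")
E
```

```text
t 10.62 pos [ 517.5 -345.2   15.9] xhead 13.08 tilt [ 0.0025  0.0017 -1.    ] F [-0.1  0.  -0.1] w 85.7 q [-0.328  0.614 -0.247  0.    -0.707  2.127]
```

View pics/w7b.png

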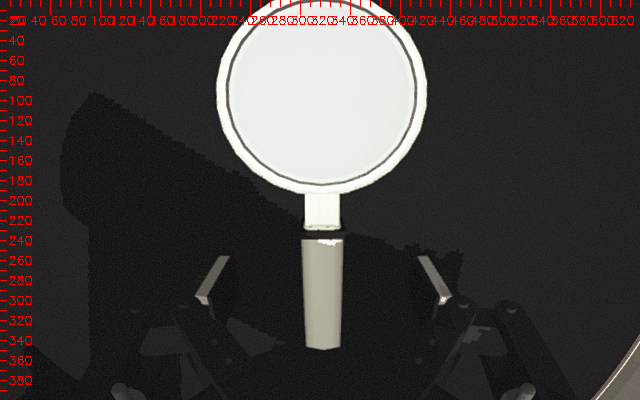

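The handle (column 322) is centred between the fingers and aligned with them. I'll go 2 mm lower and close.

>>> drive_tool --increments '[[1, [0, 0, 0.008], 0], [-1, [0, 0, 0], 0], [-1, [0, 0, 0], 0], [-1, [0, 0, 0], 0], [-1, [0, 0, 0], 0], [-1, [0, 0, 0], 0], [-1, [0, 0, 0], 0], [-1, [0, 0, 0], 0], [-1, [0, 0, 0], 0]]'

```text
clock: 11.8
position: [516.7, -344.9, 12.1]
ee_rot: [0.993, 0.114, 0.0, 0.0]
contact_force: [0.3, 1.4, 3.5]
gripper_width: 18.3
```

>>> drive_tool --increments '[[-1, [0, 0, -0.02], 0], [-1, [0, 0, -0.05], 0], [-1, [0, 0, -0.1], 0], [-1, [0, 0, -0.15], 0], [-1, [0, 0, -0.15], 0], [-1, [0, 0, -0.15], 0], [-1, [0, 0, -0.05], 0], [-1, [0, 0, 0], 0], [-1, [0, 0, 0], 0]]'

```text
clock: 12.92
position: [515.4, -344.2, 210.7]
ee_rot: [0.994, 0.114, -0.002, -0.001]
contact_force: [0.4, -0.9, -1.5]
gripper_width: 18.7
```

```bash
python3 - <<'E'
from h import *
s,R=tool(); im,c=snap("wrist","w8"); crop(im,0,0,640,400,1,"pics/w8b.png")
E
```

```text
t 12.93 pos [ 515.4 -344.2  210.7] xhead 13.05 tilt [-0.0031 -0.0029 -1.    ] F [ 0.4 -0.9 -1.5] w 18.7 q [-3.280e-01  4.000e-01 -4.900e-02 -1.000e-03 -1.126e+00  2.127e+00]
```

View pics/w8b.png

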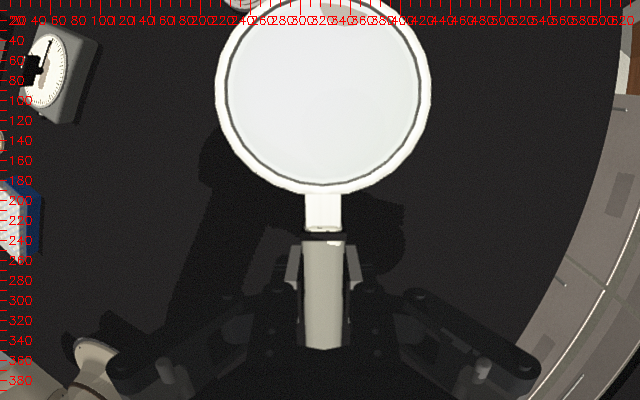

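```bash
cat > lensfit.py <<'E'
from h import *
from scipy.optimize import least_squares
def lensfit(im,c,s,R,thr=170,dbg=None):
    c={k:np.array(v) for k,v in c.items()}
    g=cv2.GaussianBlur(cv2.cvtColor(im,cv2.COLOR_BGR2GRAY),(3,3),0).astype(float)
    # radial search for outer edge from approx centre: last inward crossing
    uc,vc=323,87; P=[]
    for a in np.radians(np.arange(0,360,3)):
        if abs(np.degrees(a)-90)<14: continue
        rr=np.arange(95,118,.25); u=uc+rr*np.cos(a); v=vc+rr*np.sin(a)
        if v.min()<2 or v.max()>397: continue
        p=cv2.remap(g.astype(np.float32),u.astype(np.float32)[None],v.astype(np.float32)[None],1)[0]
        d=np.diff(p); k=np.argmin(cv2.blur(d[None],(5,1))[0])
        if d[max(k-3,0):k+3].sum()<-30: P.append((u[k],v[k]))
    P=np.array(P)
    p0=s["position"]
    th=np.linspace(0,2*np.pi,361)
    def model(x):
        Rl=Ro.from_euler("xy",x[3:5]).as_matrix()
        C=np.array([47*np.cos(th),47*np.sin(th),np.full_like(th,-7)])
        q=(R@(x[:3,None]+Rl@C)).T+p0
        return np.array([proj("wrist",w,c) for w in q[::3]])
    def res(x):
        M=model(x); D=np.linalg.norm(P[:,None]-M[None],axis=2); 
        k=D.argmin(1); M2=np.roll(M[:-1],0,0); n=len(M)-1
        out=[]
        for i,kk in enumerate(k):
            A=M[(kk-1)%n];B=M[(kk+1)%n];t=(B-A)/np.linalg.norm(B-A); w=P[i]-M[kk]; out.append(t[0]*w[1]-t[1]*w[0])
        return np.array(out)
    r=least_squares(res,[84,0,5,0,0],loss="soft_l1",f_scale=1.0,x_scale=[1,1,1,.02,.02])
    print("n",len(P),"tool-frame centre",r.x[:3].round(2),"tilt",r.x[3:].round(4),"rms",np.sqrt(np.mean(r.fun**2)).round(2))
    Rl=R@Ro.from_euler("xy",r.x[3:5]).as_matrix()
    w=p0+R@r.x[:3]; print("world lens centre",w.round(1),"axis",(-Rl[:,2]).round(4)); return r.x,w
E
python3 - <<'E'
from lensfit import *
s,R=tool(); im,c=load("w8"); lensfit(im,c,s,R)
E
```

```text
t 12.97 pos [ 515.4 -344.3  210.6] xhead 13.06 tilt [-0.0034 -0.0028 -1.    ] F [ 0.1 -0.3 -1.4] w 18.3 q [-3.280e-01  4.010e-01 -4.900e-02 -1.000e-03 -1.125e+00  2.127e+00]
n 82 tool-frame centre [84.9  -0.97  7.19] tilt [-0.0213  0.0161] rms 0.27
world lens centre [ 597.9 -324.1  203.1] axis [-0.0166  0.0151  0.9997]
```

>>> drive_tool --increments '[[-1, [0.02, -0.08, -0.02], 0], [-1, [0.038, -0.155, -0.02], 0], [-1, [0.038, -0.155, -0.02], 0], [-1, [0.038, -0.155, -0.02], 0], [-1, [0.038, -0.155, 0], 0], [-1, [0.038, -0.155, 0], 0], [-1, [0.038, -0.155, 0], 0], [-1, [0.038, -0.155, 0], 0], [-1, [0.038, -0.155, 0], 0], [-1, [0.038, -0.155, 0], 0], [-1, [0.038, -0.155, 0], 0], [-1, [0.038, -0.155, 0], 0], [-1, [0.038, -0.155, 0], 0], [-1, [0.02, -0.08, 0], 0], [-1, [0, 0, 0], 0], [-1, [0, 0, 0], 0], [-1, [0, 0, 0], 0]]'

```text
clock: 15.1
position: [524.4, 277.9, 236.9]
ee_rot: [0.994, 0.113, -0.0, 0.0]
contact_force: [-0.1, -0.3, -0.9]
gripper_width: 18.6
```

```bash
python3 - <<'E'
from lensfit import *
s,R=tool(); im,c=snap("wrist","w9"); crop(im,0,0,640,400,1,"pics/w9b.png")
try: lensfit(im,c,s,R)
except Exception as e: print(e)
for n in("top","scene"):
    im,c=snap(n,n+"9"); crop(im,*((120,80,280,240,5) if n=="top" else (340,190,480,330,5)),f"pics/{n}9b.png")
E
```

```text
t 15.10 pos [524.4 277.9 236.9] xhead 12.99 tilt [-4.e-04  3.e-04 -1.e+00] F [-0.1 -0.3 -0.9] w 18.6 q [ 0.76   0.335 -0.081  0.    -1.155  1.038]
n 82 tool-frame centre [84.84 -1.03  7.42] tilt [-0.0372  0.024 ] rms 0.42
world lens centre [606.8 298.  229.4] axis [-0.0314  0.0313  0.999 ]
```

View pics/w9b.png

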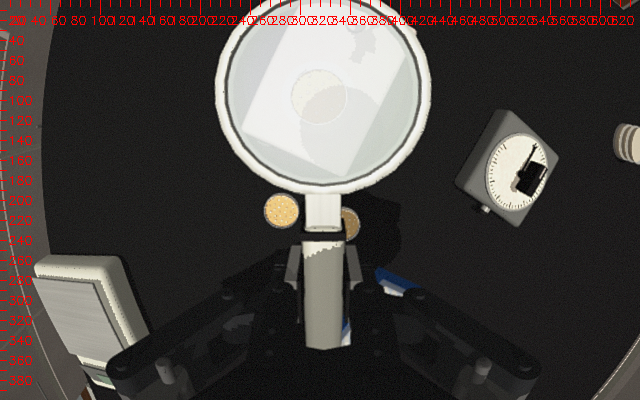

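View pics/scene9b.png

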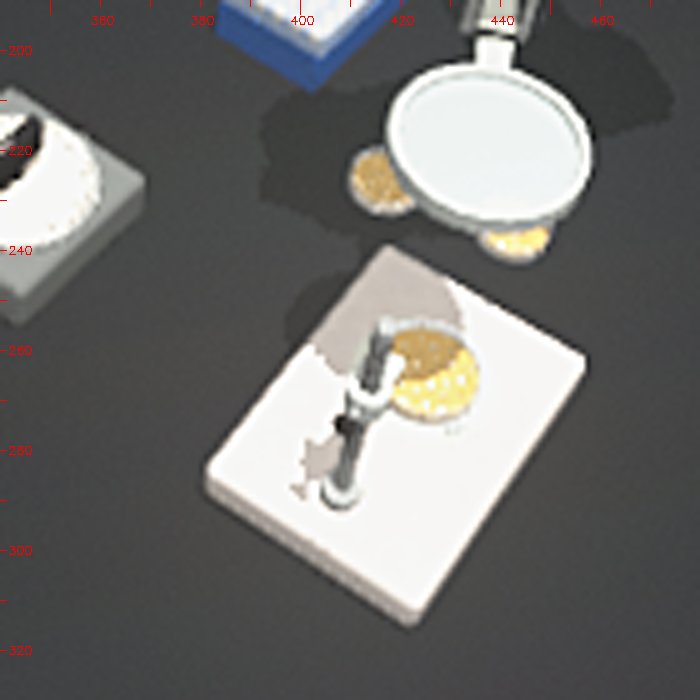

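```bash
python3 - <<'E'
from h import *
im,c=load("w9"); crop(im,220,0,440,200,4,"pics/w9c.png")
c={k:np.array(v) for k,v in c.items()}
print(at("wrist",319.5,96.5,44,c), [proj("wrist",X,c).round(0) for X in ([666.6,287,133],[694,281,133],[694,281,192])])
im,_=load("top9"); crop(im,120,80,280,240,5,"pics/top9b.png")
E
```

```text
[607.99012772 301.25556834  44.        ] [array([355.,  25.]), array([370.,  -5.]), array([384., -36.])]
```

View pics/w9c.png

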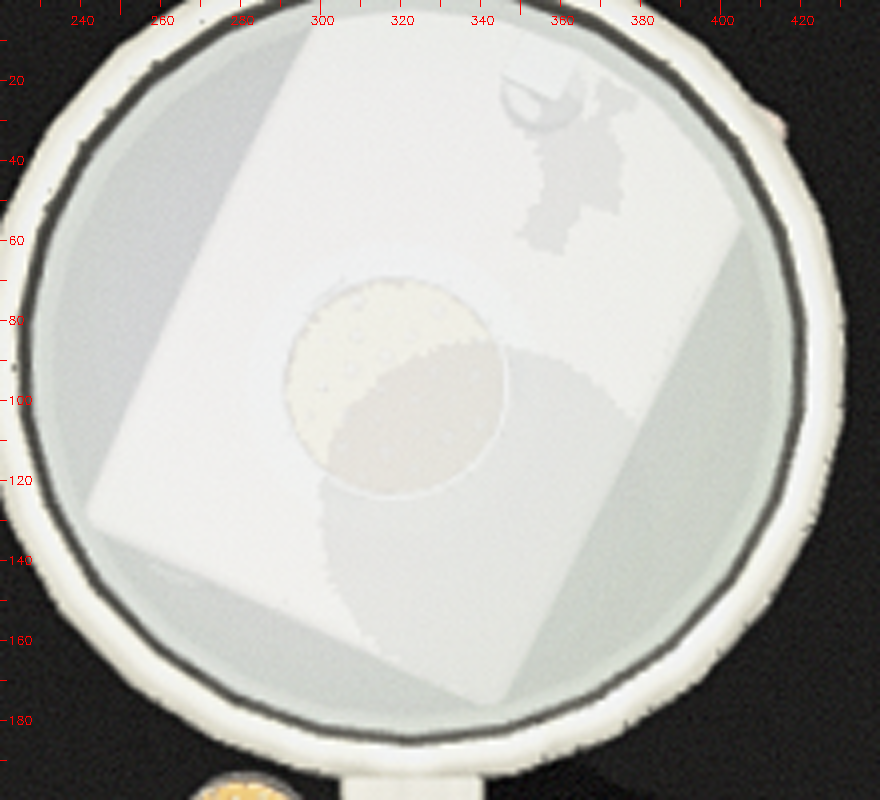

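View pics/top9b.png

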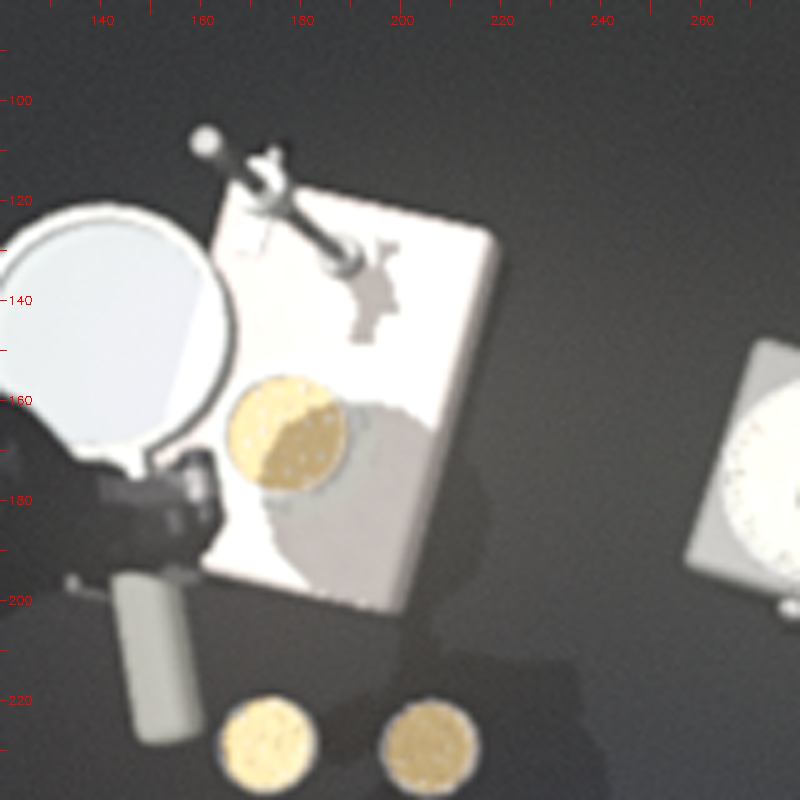

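>>> drive_tool --increments '[[-1, [0.002, -0.008, 0.05], 0], [-1, [0, 0, 0.08], 0], [-1, [0, 0, 0.08], 0], [-1, [0, 0, 0.05], 0], [-1, [0, 0, 0.03], 0], [-1, [0, 0, 0], 0], [-1, [0, 0, 0], 0], [-1, [0, 0, 0], 0]]'

```text
clock: 16.25
position: [524.8, 281.9, 150.8]
ee_rot: [0.993, 0.114, 0.001, -0.0]
contact_force: [0.1, 0.4, -0.8]
gripper_width: 18.1
```

```bash
python3 - <<'E'
from lensfit import *
s,R=tool(); im,c=snap("wrist","w10"); crop(im,220,0,440,200,4,"pics/w10c.png")
lensfit(im,c,s,R)
for n in("top","scene"):
    im,c=snap(n,n+"10"); crop(im,*((120,80,240,220,5) if n=="top" else (380,210,480,310,7)),f"pics/{n}10b.png")
E
```

```text
t 16.25 pos [524.8 281.9 150.8] xhead 13.08 tilt [ 1.6e-03 -8.0e-04 -1.0e+00] F [ 0.1  0.4 -0.8] w 18.1 q [ 0.765  0.413 -0.194  0.    -0.962  1.034]
n 73 tool-frame centre [84.85 -1.19  7.24] tilt [-0.0571  0.0196] rms 2.27
world lens centre [607.2 302.3 143.7] axis [-0.0333  0.0501  0.9982]
```

View pics/w10c.png

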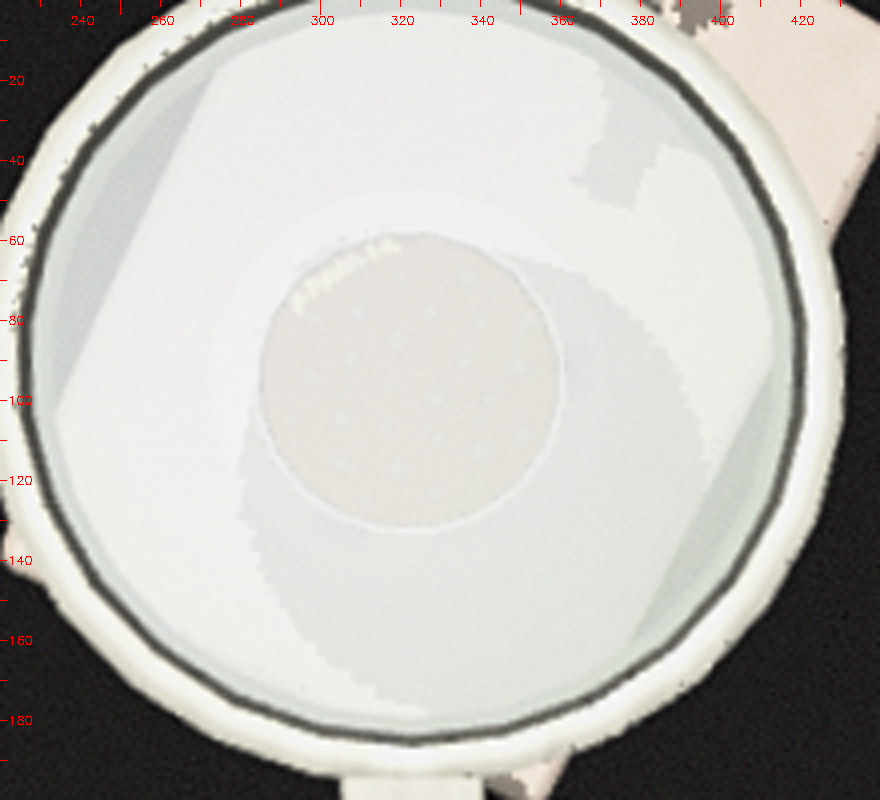

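View pics/scene10b.png

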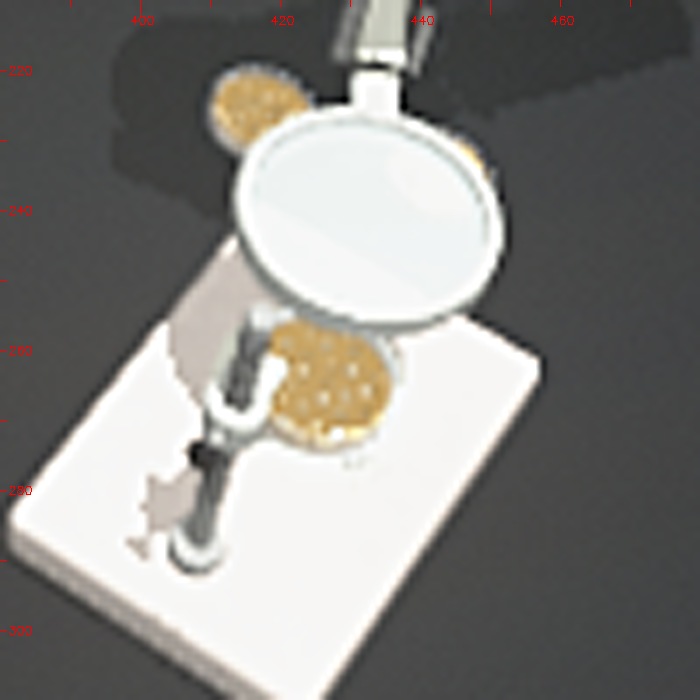

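View pics/top10b.png

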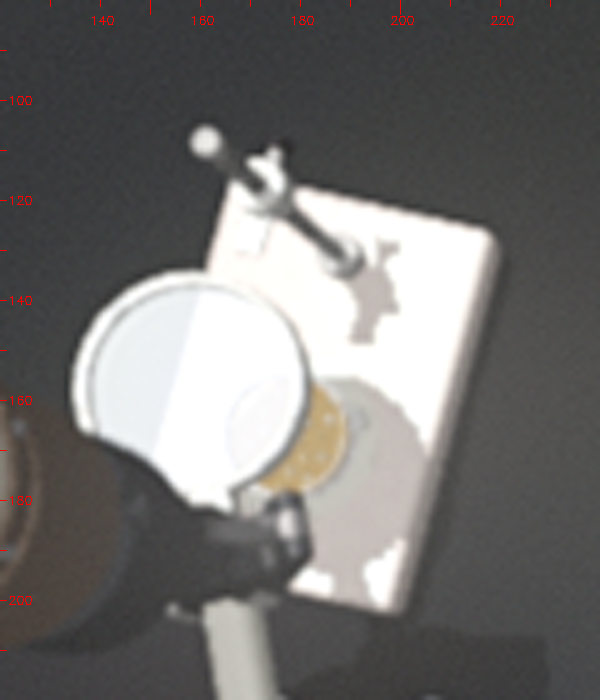

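```bash
python3 - <<'E'
from h import *
im,c=load("w10"); c={k:np.array(v) for k,v in c.items()}
d=[at("wrist",u,v,46,c) for u,v in [(285,95),(361,95),(323,58.3),(323,132.5)]]; print("dish",np.mean(d,0).round(1), np.linalg.norm(d[0]-d[1]),np.linalg.norm(d[2]-d[3]))
# predicted rim top-edge ellipse in top/scene for lens at (607.2,302.3), z centre zc
th=np.linspace(0,2*np.pi,181)
for zc in (142,145):
  for n in ("top","scene"):
    P=np.array([proj(n,[607.2+47*np.cos(a),302.3+47*np.sin(a),zc+7]) for a in th]); print(zc,n,P.min(0).round(1),P.max(0).round(1))
for z in (128,133,138):
    X=[606.5+60.6,300-12.9,z]; print(z,[proj(n,X).round(1) for n in("top","scene")])
E
python3 - <<'E'
import cv2
im=cv2.imread("pics/scene10.png"); cv2.imwrite("pics/s10z.png",cv2.resize(im[245:285,395:445],None,fx=14,fy=14,interpolation=cv2.INTER_NEAREST))
im=cv2.imread("pics/top10.png"); a=cv2.createCLAHE(4,(2,2)).apply(im[:,:,0][95:145,145:205]); cv2.imwrite("pics/t10z.png",cv2.resize(a,None,fx=12,fy=12,interpolation=cv2.INTER_NEAREST))
E
```

```text
dish [608.1 301.8  46. ] 57.19541204092341 56.987127508040224
142 top [134.2 133.8] [179.8 178.6]
142 scene [413.6 225.1] [451.4 255.5]
145 top [133.5 133.4] [179.3 178.3]
145 scene [413.7 224.4] [451.7 254.8]
128 [array([170. , 130.8]), array([418. , 260.4])]
133 [array([169.1, 130.1]), array([418.3, 259.2])]
138 [array([168.1, 129.4]), array([418.6, 258.1])]
```

View pics/s10z.png

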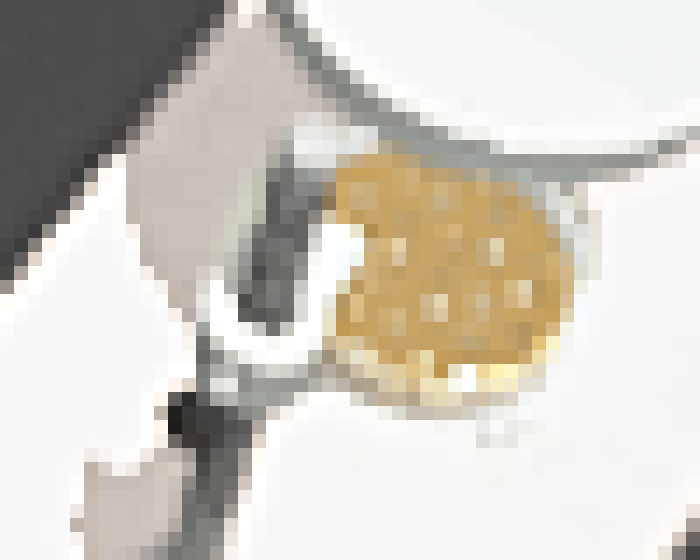

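View pics/t10z.png

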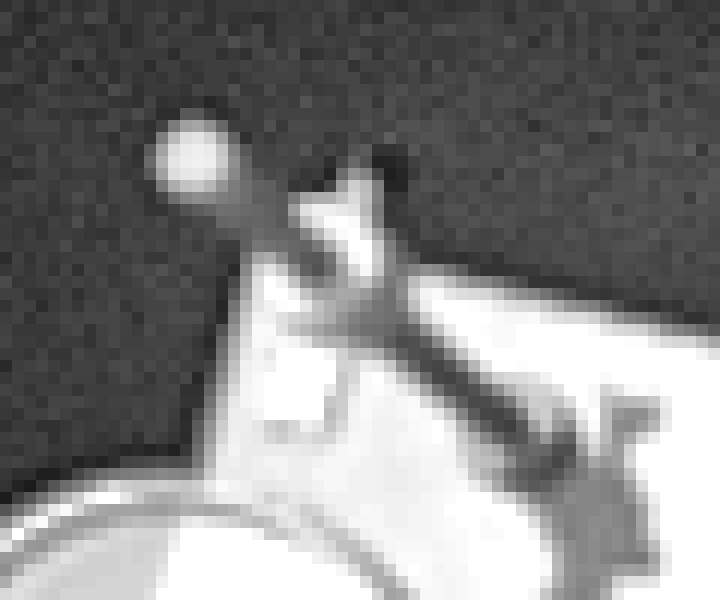

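```bash
python3 - <<'E'
from h import *
from scipy.optimize import least_squares
im,c=load("w5"); c={k:np.array(v) for k,v in c.items()}
col=at("wrist",63.5,161,192,c); print("col from top",col.round(1), "from top cam",at("top",161.1,108.2,192).round(1))
for a in (-11.5,-12.5,-14):
  d=np.array([np.cos(np.radians(a)),np.sin(np.radians(a)),0])
  for z in (130,133,136):
    X=col-28*d; X[2]=z; print(a,z,proj("wrist",X,c).round(1),"obs 101.5,175.5")
# column base pred
print(proj("wrist",[*col[:2],32],c))
# joint fit: tip x,y,z with all cams
obs=[("wrist",101.5,175.3,c,1.),("top",170,131,None,1),("scene",420,261,None,1.)]
for use in (obs,obs[:2],obs[1:],[obs[0],obs[2]]):
    f=lambda X:np.concatenate([(proj(n,X,cc)-[u,v]) for n,u,v,cc,_ in use]); r=least_squares(f,[667,287,133]); print(r.x.round(1),r.fun.round(1))
E
```

```text
col from top [695.  280.4 192. ] from top cam [693.5 280.7 192. ]
-11.5 130 [103.9 174.6] obs 101.5,175.5
-11.5 133 [102.4 175.2] obs 101.5,175.5
-11.5 136 [100.9 175.8] obs 101.5,175.5
-12.5 130 [103.7 174.6] obs 101.5,175.5
-12.5 133 [102.1 175.2] obs 101.5,175.5
-12.5 136 [100.6 175.8] obs 101.5,175.5
-14 130 [103.2 174.6] obs 101.5,175.5
-14 133 [101.7 175.2] obs 101.5,175.5
-14 136 [100.1 175.8] obs 101.5,175.5
[143.55354079 139.79488017]
[667.5 290.2 128.8] [ 0.7  0.  -1.6 -0.5 -0.8 -0.2]
[667.2 286.  133.7] [ 0.6  0.4 -0.6 -1. ]
[666.6 289.9 125.5] [-0.8  0.3 -1.   0.2]
[667.8 291.8 128.5] [-0.1  0.1 -0.2  0.2]
```

Wrist and top views put the pointer at about 134 mm, but pairs that include the coarse scene camera give 125–129 mm. The lens is safely held, so I'll back off for a lower, closer side view of the pointer.

>>> drive_tool --increments '[[-1, [0, 0, -0.08], 0], [-1, [0, 0, -0.1], 0], [-1, [0, 0, -0.1], 0], [-1, [-0.03, 0.13, 0], 0], [-1, [-0.03, 0.13, 0], 0], [-1, [-0.03, 0.13, 0], 0], [-1, [-0.03, 0.13, 0], 0], [-1, [0, 0, 0.1], 0], [-1, [0, 0, 0.1], 0], [-1, [0, 0, 0.1], 0], [-1, [0, 0, 0.08], 0], [-1, [0, 0, 0], 0], [-1, [0, 0, 0], 0]]'

```text
clock: 18.02
position: [525.5, 121.9, 121.1]
ee_rot: [0.993, 0.114, 0.001, -0.0]
contact_force: [0.3, -0.1, -0.6]
gripper_width: 18.1
```

```bash
python3 - <<'E'
from h import *
s,R=tool(); im,c=snap("wrist","w11"); crop(im,0,0,200,220,4,"pics/w11c.png"); crop(im,0,0,640,400,1,"pics/w11b.png")
E
```

```text
t 18.02 pos [525.5 121.9 121.1] xhead 13.1 tilt [ 2.2e-03 -1.0e-04 -1.0e+00] F [ 0.3 -0.1 -0.6] w 18.1 q [ 5.29e-01  3.62e-01 -3.68e-01  1.00e-03 -8.39e-01  1.27e+00]
```

View pics/w11b.png

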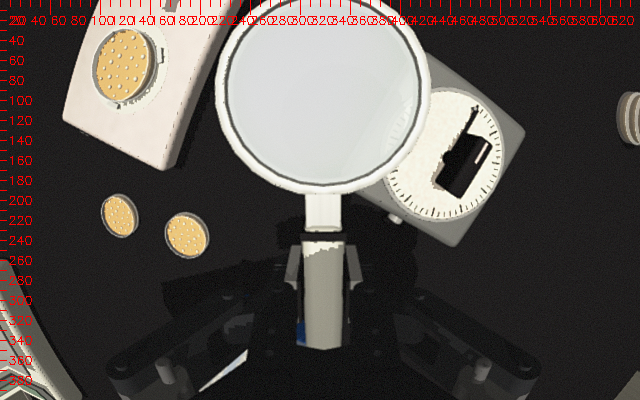

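View pics/w11c.png

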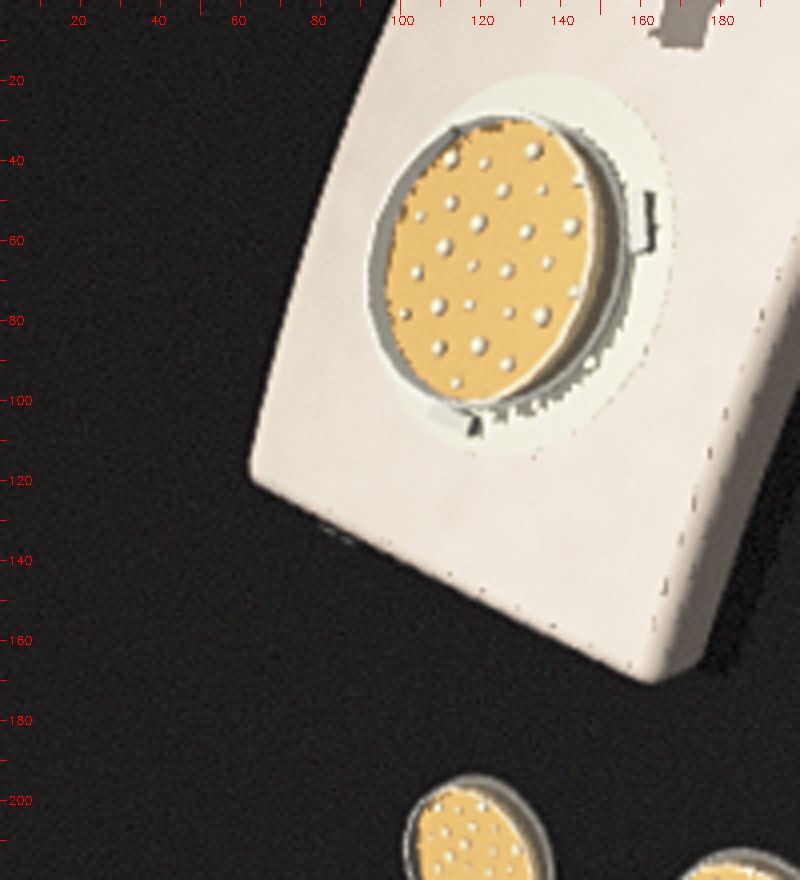

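>>> drive_tool --increments '[[-1, [0, 0, 0], 0.072], [-1, [0, 0, 0], 0.072], [-1, [0, 0, 0], 0.072], [-1, [0, 0, 0], 0.072], [-1, [0.08, -0.065, 0], 0], [-1, [0.08, -0.065, 0], 0], [-1, [0, 0, 0], 0], [-1, [0, 0, 0], 0]]'

```text
clock: 19.08
position: [582.8, 141.8, 120.5]
ee_rot: [0.985, -0.173, 0.0, -0.0]
contact_force: [-0.3, -0.3, -0.9]
gripper_width: 19.0
```

```bash
python3 - <<'E'
from h import *
s,R=tool(); im,c=snap("wrist","w12"); crop(im,0,0,200,200,4,"pics/w12c.png"); crop(im,0,0,640,400,1,"pics/w12b.png")
E
```

```text
t 19.07 pos [582.8 141.8 120.5] xhead -19.94 tilt [ 2.e-04 -5.e-04 -1.e+00] F [-0.3 -0.3 -0.9] w 19.0 q [ 0.508  0.452 -0.216 -0.    -0.902  0.715]
```

View pics/w12c.png

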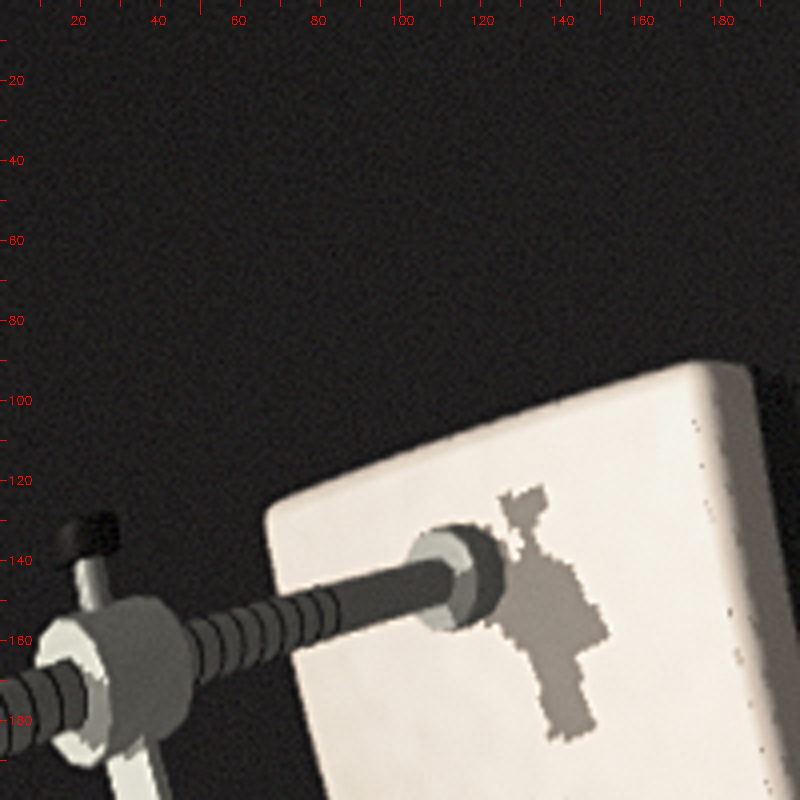

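```bash
python3 - <<'E'
from h import *
im,c=load("w12"); crop(im,0,130,140,270,5,"pics/w12d.png")
c={k:np.array(v) for k,v in c.items()}
for z in (128,131,134,137): print(z,proj("wrist",[667.2,287,z],c).round(1))
E
```

```text
128 [ 46.  213.7]
131 [ 42.8 215.4]
134 [ 39.5 217.1]
137 [ 36.1 218.9]
```

View pics/w12d.png

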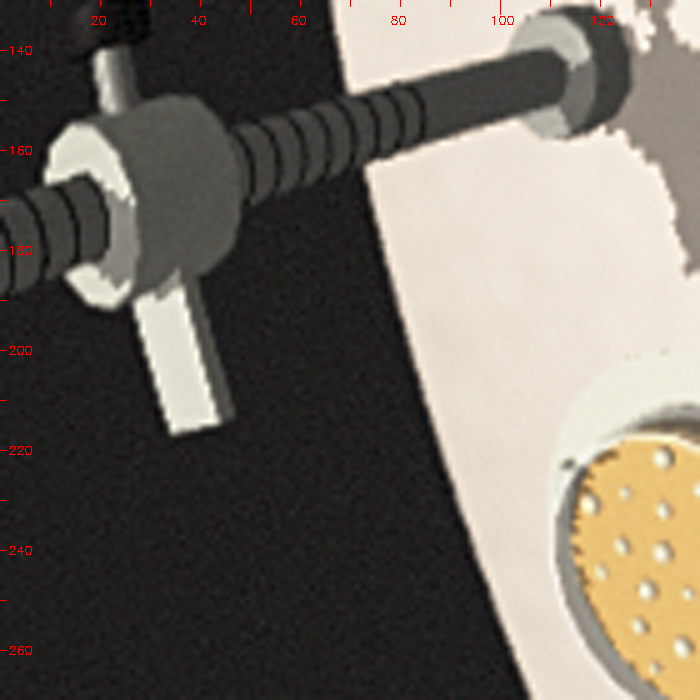

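```bash
python3 - <<'E'
from h import *
C={n:{k:np.array(v) for k,v in load(n)[1].items()} for n in("w5","w12")}
r=[ray("wrist",39.3,215.8,C["w12"]),ray("wrist",101.3,175.4,C["w5"]),ray("top",170,131)]
print(tri(*r),tri(*r[:2]),tri(r[0],r[2]))
# known tip xy from stand geometry; vertical-line closest
for xy in ([667,287],[666,287],[668,288],[667,289]):
    o,d=r[0]; A=np.array([[xy[0],xy[1],0]])
    X,e=tri(r[0],(np.array([*xy,0.]),np.array([0,0,1.]))); print(xy,X.round(1),np.round(e,1))
print("lens at w12:",0)
E
```

```text
(array([666.89054296, 285.59337379, 134.28110534]), [np.float64(1.0098773062439406), np.float64(1.2231577892293037), np.float64(2.1761725319155527)]) (array([667.89748065, 287.54700537, 133.33699363]), [np.float64(0.08514024669408737), np.float64(0.0851402466943021)]) (array([666.3587616 , 284.95871101, 134.37808725]), [np.float64(1.5727551681602046), np.float64(1.5727551681599499)])
[667, 287] [667.5 287.  133.7] [0.5 0.5]
[666, 287] [667.  286.9 133.8] [1. 1.]
[668, 288] [668. 288. 133.] [0. 0.]
[667, 289] [667.5 289.  132.4] [0.5 0.5]
lens at w12: 0
```

Two close wrist views agree to 0.1 mm: the pointer tip is at (667.7, 287.4) with its top face at about 133.4, so its middle is near 132.7 mm. From that, the dish is at about (607, 300.5). I'll return above the dish, passing over everything.

>>> drive_tool --increments '[[-1, [0, 0, -0.1], 0], [-1, [0, 0, -0.15], 0], [-1, [0, 0, -0.12], 0], [-1, [0, 0, 0], 0], [-1, [-0.07, -0.1, 0], 0], [-1, [-0.08, -0.106, 0], 0], [-1, [-0.08, -0.106, 0], 0], [-1, [-0.08, -0.106, 0], 0], [-1, [-0.077, -0.104, 0], 0], [-1, [0, 0, 0], 0], [-1, [0, 0, 0.1], 0], [-1, [0, 0, 0.1], 0], [-1, [0, 0, 0.06], 0], [-1, [0, 0, 0], 0], [-1, [0, 0, 0], 0], [-1, [0, 0, 0], 0]]'

```text
clock: 21.12
position: [527.7, 328.8, 154.1]
ee_rot: [0.985, -0.173, 0.001, -0.001]
contact_force: [-0.4, -1.3, -1.3]
gripper_width: 18.5
```

```bash
python3 - <<'E'
from lensfit import *
s,R=tool(); im,c=snap("wrist","w13"); crop(im,200,0,440,200,3,"pics/w13c.png")
lensfit(im,c,s,R); print("model",s["position"]+R@[84.85,-1.1,6.5])
E
```

```text
t 21.12 pos [527.7 328.8 154.1] xhead -19.93 tilt [ 0.001  -0.0019 -1.    ] F [-0.4 -1.3 -1.3] w 18.5 q [ 0.817  0.45  -0.123  0.    -0.996  0.406]
n 79 tool-frame centre [84.77  0.6   7.1 ] tilt [0.0812 0.0179] rms 2.46
world lens centre [607.2 299.3 147.1] axis [-0.046  -0.0716  0.9964]
model [607.86529917 300.90057364 147.72772121]
```

View pics/w13c.png

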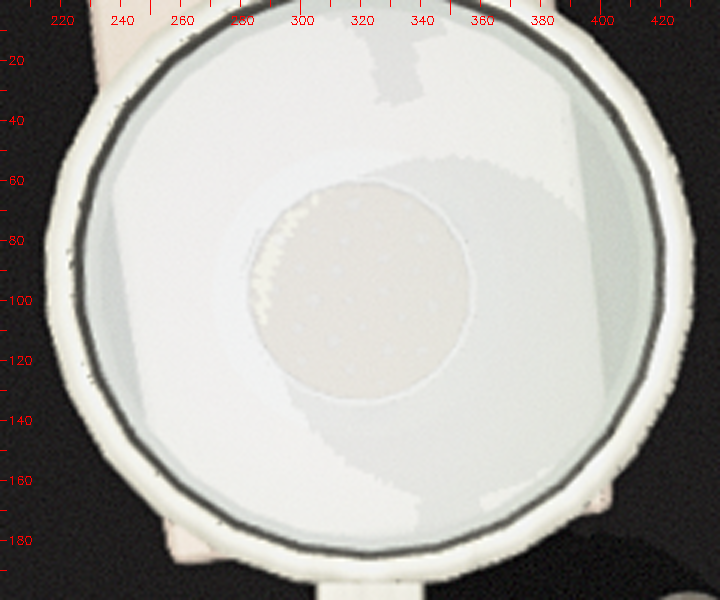

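```bash
python3 - <<'E'
from h import *
im,c=load("w13"); c={k:np.array(v) for k,v in c.items()}
d=[at("wrist",u,v,46,c) for u,v in [(282.3,97),(358,97),(320,60),(320,134.5)]]; print("dish",np.mean(d,0).round(1))
E
```

```text
dish [607.7 302.4  46. ]
```

>>> drive_tool --increments '[[-1, [0, 0, 0.02], 0], [-1, [0, 0, 0.02], 0], [-1, [0, 0, 0.01], 0], [-1, [0, 0, 0], 0], [-1, [0, 0, 0], 0], [-1, [0, 0, 0], 0], [-1, [0, 0, 0], 0]]'

```text
clock: 22.05
position: [527.3, 328.7, 138.1]
ee_rot: [0.985, -0.173, 0.0, -0.0]
contact_force: [-0.6, -0.5, -1.0]
gripper_width: 18.4
```

```bash
python3 - <<'E'
from h import *
s,R=tool(); im,c=snap("wrist","w14"); crop(im,200,0,440,200,3,"pics/w14c.png")
print("model",s["position"]+R@[84.85,-1.1,6.5])
for n in("top","scene"):
    im,c=snap(n,n+"14"); crop(im,*((120,90,240,210,6) if n=="top" else (380,210,470,300,8)),f"pics/{n}14b.png")
E
```

```text
t 22.05 pos [527.3 328.7 138.1] xhead -19.92 tilt [ 1.e-04 -3.e-04 -1.e+00] F [-0.6 -0.5 -1. ] w 18.4 q [ 0.818  0.466 -0.141  0.    -0.964  0.406]
model [607.47231203 300.83695078 131.60303678]
```

View pics/w14c.png

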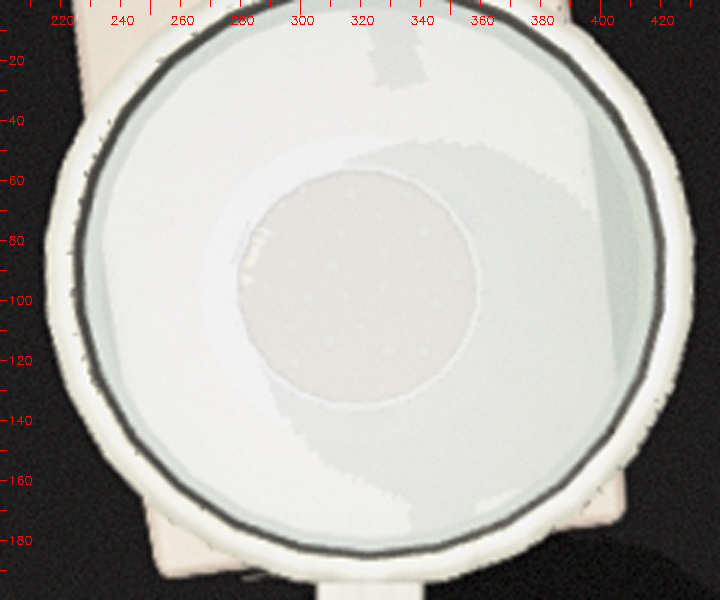

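View pics/scene14b.png

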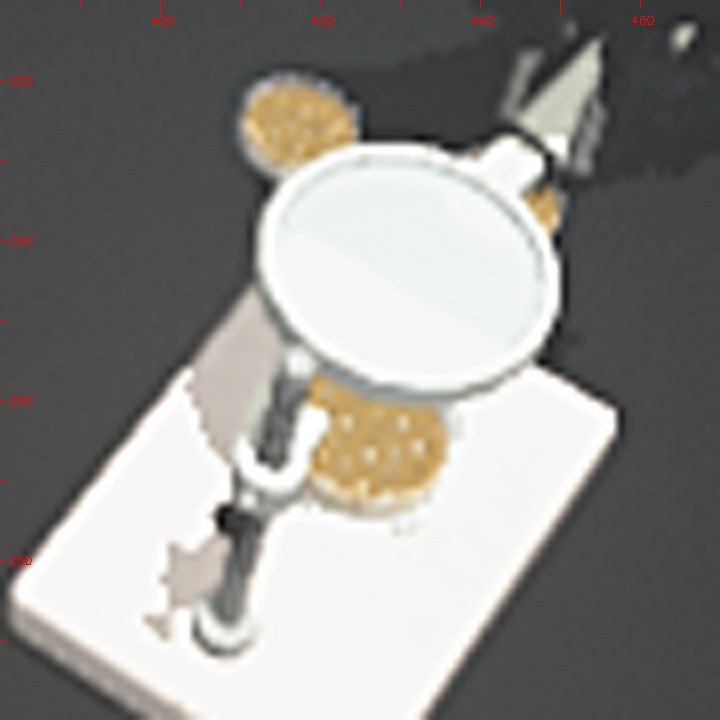

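View pics/top14b.png

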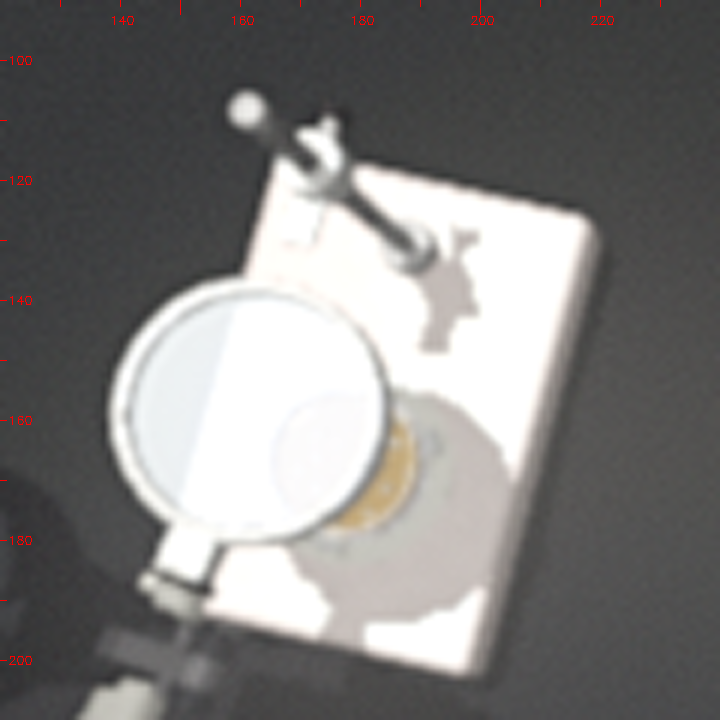

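```bash
python3 - <<'E'
from h import *
print("top lens",at("top",161.5,158.4,138.6).round(1))
P=lambda n,x,y,z:np.array([proj(n,[x+47*np.cos(a),y+47*np.sin(a),z]) for a in np.linspace(0,6.283,181)])
for z in (134,138.6,143):
  for n in("top","scene"): p=P(n,607.5,300.8,z); print(z,n,p.min(0).round(1),p.max(0).round(1))
im,c=load("w14"); c={k:np.array(v) for k,v in c.items()}
for z in (134,136,138.6,141,143): p=P("wrist",607.5,300.8,z,) if 0 else np.array([proj("wrist",[607.5+47*np.cos(a),300.8+47*np.sin(a),z],c) for a in np.linspace(0,6.283,181)]); print(z,"wrist",p.min(0).round(1),p.max(0).round(1))
d=[at("wrist",u,v,46,c) for u,v in [(279,96),(360,96),(320,56.3),(320,136)]]; print("dish",np.mean(d,0).round(1))
E
```

```text
top lens [604.6 297.3 138.6]
134 top [138.5 135.7] [183.2 179.6]
134 scene [412.1 228.5] [449.5 258.8]
138.6 top [137.4 135.1] [182.4 179.3]
138.6 scene [412.3 227.4] [449.9 257.8]
143 top [136.4 134.5] [181.6 178.9]
143 scene [412.6 226.4] [450.3 256.8]
134 wrist [215.3 -13. ] [426.2 193.1]
136 wrist [213.8 -14.6] [427.7 194.3]
138.6 wrist [211.8 -16.7] [429.6 196. ]
141 wrist [209.9 -18.8] [431.4 197.6]
143 wrist [208.3 -20.5] [433. 199.]
dish [607.5 302.1  46. ]
```

>>> drive_tool --increments '[[-1, [-0.001, -0.006, -0.005], 0], [-1, [0, 0, 0], 0], [-1, [0, 0, 0], 0], [-1, [0, 0, 0], 0], [-1, [0, 0, 0], 0], [-1, [0, 0, 0], 0], [-1, [0, 0, 0], 0], [-1, [0, 0, 0], 0]]'

```text
clock: 23.2
position: [527.6, 330.4, 139.4]
ee_rot: [0.985, -0.173, 0.0, -0.0]
contact_force: [0.1, -0.0, -0.2]
gripper_width: 18.7
```

```bash
python3 - <<'E'
from h import *
s,R=tool(); print("jv",np.abs(s["joint_vel"]).max())
im,c=snap("wrist","w15"); crop(im,200,0,440,200,3,"pics/w15c.png")
im,c=snap("top","top15"); crop(im,120,90,340,220,3,"pics/top15b.png")
print("model",s["position"]+R@[84.85,-0.2,7])
E
```

```text
t 23.20 pos [527.6 330.4 139.4] xhead -19.93 tilt [ 0.e+00 -1.e-04 -1.e+00] F [ 0.1 -0.  -0.2] w 18.7 q [ 0.819  0.467 -0.136 -0.    -0.968  0.404]
jv 0.001603112419331806
model [607.44034361 301.65360786 132.44060822]
```

View pics/w15c.png

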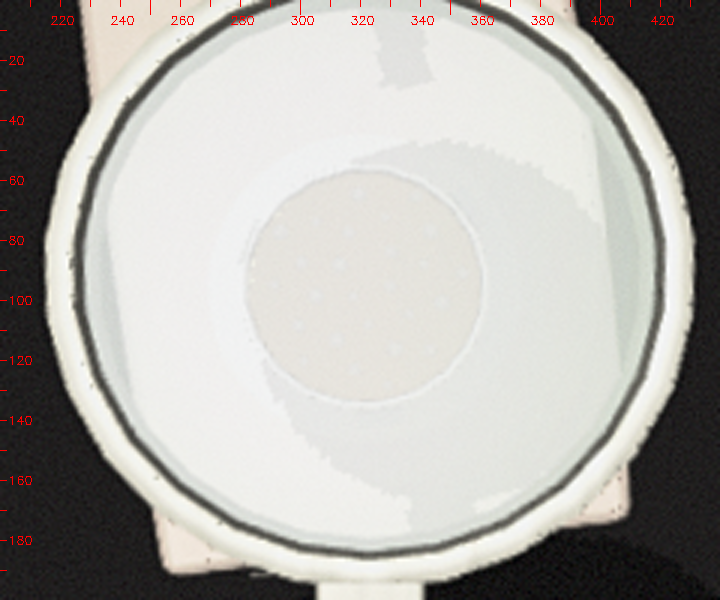

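View pics/top15b.png

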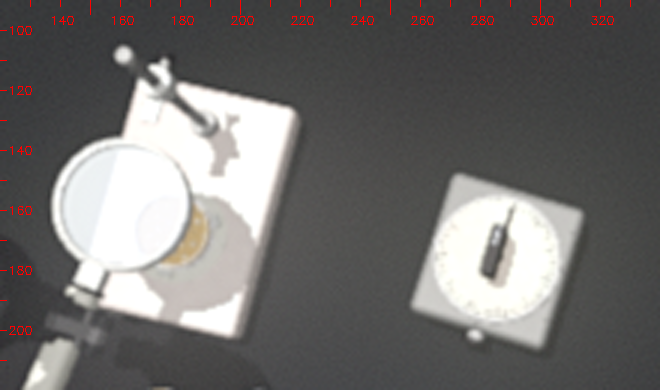

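The dish (321,96) is centred under the lens (323 across), the hand is at zero, and the arm is still. I'm handing in.

```bash
python3 - <<'E'
from bench import *
print(job_done()); print(read_state()["clock"])
E
```

```text
the job is handed in; nothing more can be done
None
the job is handed in; nothing more can be done
```

The tally counter is back at zero and the lens is held level over the dish at the pointer height. I handed the job in at about 23 s with the lens still in the gripper; no verdict was reported.

- **Reset knob:** I turned it about 84° anticlockwise until it pressed on the stop. The wrist torque rose to about 1 N m, and later pictures show the hand at the zero tick.
- **Lens:** I gripped it by the handle, and the gripper opening stayed at about 18.5 mm.
- **Last checks:**

| Check | Measured |
|---|---|
| Lens centre | about (607.4, 301.7, 132.4) mm |
| Dish centre | about (607, 301) mm |
| Pointer height | about 132.7 mm |
| Outside force on the tool | about 0.2 N |
| Highest joint speed | below 0.002 rad/s |

- **Disagreements:**
  - **Scene camera:** including it put the pointer at 125–129 mm. I went with two close wrist views that agreed to 0.1 mm.
  - **Dish position:** estimates differed between cameras by about 3 mm in x and in y.
  - **Lens tilt:** the fits gave 0.02–0.04 rad on clean views. Two fits with the stand behind the rim were unreliable, the worst at 0.08 rad.

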